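# Hold the recessed reset of a bench instrument

### The arm

A 6-joint arm with a two-finger parallel gripper is mounted at the origin on the work surface. World frame = base frame: x ahead of the robot, y to its left, z up, the work surface at z = 0. Lengths are in mm, angles in degrees, forces in N, time in s.
With the tool pointing down it reaches from about 300 to 850 mm from the base axis. Payload 4.2 kg.
Tool frame: the origin (TCP) lies on the centre line of the jaws, within the pads' length; the fingertips stand 14 mm ahead of it and the grasp point (between the pads) lies 5 mm behind it; z points along the fingers, y is the direction in which the jaws open and shut (so a half turn about z gives the same grasp; the last joint's range is limited). The gripper opens to 91 mm and grips with 3 to 60 N. Pads are 32 mm wide; open, the fingers measure 118 mm over their backs; the gripper's body (76 mm by 178 mm) begins 60 mm behind the grasp point.
Start: joints at [67.552, 18.312, 89.639, -0, 72.044, -1.146], TCP at [208.898, 535.731, 190.076] pointing down, gripper open.
Joint ranges: [-177.97, 177.97], [-48.28, 115.42], [12.27, 149.76], [-77.06, 257.06], [2.81, 150.46], [-146.56, 146.56]. Speed limits (degrees/s): [147.25, 147.25, 180, 180, 180, 180].

### API

Orientations are given as [roll, pitch, yaw] about the fixed x, y, z axes, in that order (R = Rz(yaw) Ry(pitch) Rx(roll)).
In Python, from workcell import env gives the robot as it stands.
- The arm moves only by the tool play_rows, never from a script. Its argument "increments" is a list of rows, each a list of 5 numbers: the shift along the world's x, y, z in mm, then the turn about the world's z in degrees, then the closure, from 0 (fully open) to 1 (shut). In form: [[x, y, z, yaw, fingers], ...]. A call has 1 to 20 rows; each row shifts and turns the commanded pose from where the row before left it; what a row does not reach is not made up. A row lasts 1/8 s, in which the tool goes at most 62.5 mm and 10.7 degrees, less where a joint would pass 70% of its speed; a pose out of reach is approached as far as the arm can. A call is refused whole if a number of a shift passes 62.5 or a number of a turn 10.7, either way. A call with a gripper value outside its range is refused whole. The fingers move at their own pace and stop on an object; "newtons" is the grip in N (left out, the last holds). Time passes only in rows, so rows that do not move let the fingers close. It gives the time, the measured TCP pose, the force and the opening at its end, in the units of the state.
- env.state(): the state, without advancing time (a new reading comes with each control period).
- env.grab_frame(name): name is "scene" or "top" or "wrist"; returns the picture (480x640x3 uint8, red, green, blue); there is no depth.
- env.calibration(name): a dict with "fx", "fy", "cx", "cy" (pixels), "dist_coeffs" ([k1, k2, p1, p2, k3] as OpenCV has them; the pictures are not rectified), "R" (3x3) and "t" (3): a world point X has camera coordinates R X + t; the wrist camera has in their place "hand_eye" (4x4, takes a point from camera to tool coordinates, whose origin is the TCP and whose axes are the flange's). Camera axes: x right, y down, z forward; pixel columns grow to the right and rows downward; lengths in mm; the calibration is good to about 2 mm. A picture is of the moment at which its call begins: read the wrist's pose just before it. calibration takes no time and is no camera call.
- env.job_done(): hands the job in, once; it reports no verdict.
The state is a dict: "time_s": time; "qpos": joint angles; "qvel": joint speeds; "effort": joint torques, N m; "ee_pos": TCP position; "ee_rot": TCP orientation; "force": force on the tool from outside, world axes, zero at the start; "torque": the same for the moment, N m; "gripper_width": finger opening in mm.
Only numpy, scipy, OpenCV 4.12 (cv2) and the standard library are available. Lean on these libraries where they do the work, as an engineer would, in place of code of your own. Each camera call takes 0.05 s, during which the arm holds its last target.

### The job

First raise the instrument's screen lid to about 110 degrees open (leaning back some 20 degrees past upright) and leave it standing there. Then take the slim stylus out of the tool stand, put its pin down through the round aperture in the panel and press the recessed reset button fully down, finishing while you still grip the stylus and hold the button down. Do not push the other things about: the stubby screwdriver stays in the stand, and the meter, the black box and the circuit board stay where they lie.

Things in the scene. Friction and masses are not known exactly. Their poses are not given: they have to be found in the camera images.
- instrument: portable test instrument, black case fixed to the bench, 130 (x) x 200 (y) x 80 mm high. Origin: centre of its underside; x axis towards the hinge side (within 0.3 rad of the robot's x), z up. Inside the rim (5 mm walls) lies a level aluminium panel, top 70 mm above the bench, with knob, sockets and keys up to 8 mm tall. The shut lid covers it.
- lid (a joint): opening angle of the screen lid, rad: 0 shut, 1.57 upright, 1.92 = 110 degrees, leaning back 20 degrees past upright. Its stop is at 2.7: nothing stops it at 110 degrees. Stiff friction hinge (0.4 N m; lid 0.25 kg): it stays where it is left and takes about 2 to 4 N at the tab to move. It starts ajar at 0.05 to 0.5.
- lid_hinge (a point): point on the hinge axis in the middle of the instrument's width, 86 mm above the bench, at x = +65 mm, y = 0 of the instrument. The hinge axis runs along the instrument's y axis.
- lid_tab (a point): grip point of the lid's tab, 156 mm from the hinge axis, in direction (-cos q, 0, sin q) of the instrument frame at angle q. Lid: slab 128 x 200 x 16 mm; tab: grey tongue amid its free edge, 24 mm wide along the hinge axis, 12 mm thick, 42 mm long; this point is 26 mm beyond the lid's edge, mid thickness. Can be pinched from above across the 24 mm, the fingers turning on it as the lid swings.
- aperture (a point): centre of the mouth of the round 14 mm aperture in the instrument's panel, 70 mm above the bench, at x = -22, y = -45 mm of the instrument, ringed by a thin black bezel (21 mm outside). Straight vertical bore; the only hole in the panel. The button's top lies 15 mm below this point when not pressed.
- button (a joint): travel of the recessed reset button (round grey cap, 12.4 mm across, filling the bore): 0 released, 0.005 m fully down. Spring: 1.2 N to start, 4.2 N fully down; springs back when let go.
- stand: wooden tool stand fixed to the bench, block 60 (x) x 140 (y) x 50 mm high, origin at the centre of its underside, with two 9 mm vertical through holes 40 mm either side of its centre along its y axis. The stylus stands in one, the stubby screwdriver in the other; which is which varies.
- stylus: slim stylus standing upright in the stand, 133 mm long, about 40 g: straight black round handle 16 mm across and 88 mm long, below it a steel pin 6 mm across, 45 mm long, flat-ended. Origin: centre of the pin's end, z axis up to the handle. In the stand the handle's underside rests on the block: pin end 5 mm, handle top 138 mm above the bench.
- stylus_tip (a point): centre of the pin's flat end (the stylus's lower end, its origin)
- stylus_grip (a point): a good place to grip the stylus: on its axis, 92 mm above the pin's end, 47 mm above the handle's underside and 41 mm below the handle's top
- stubby: bystander: stubby screwdriver in the other hole of the stand, black bulging handle 32 mm in diameter and only 57 mm long, its top 107 mm above the bench; origin at the end of its blade, 10 mm above the bench. Not the tool for this job.
- meter: bystander: hand-held grey meter lying on the bench, 150 x 75 x 40 mm, origin at the centre of its underside
- enclosure: bystander: black box with a round metal connector, 85 x 85 x 65 mm (connector sticks out another 20 mm), origin at the centre of its underside
- board: bystander: populated circuit board lying on the bench, 80 x 120 x 18 mm, origin at the centre of its underside
Things that resemble listed ones, but are neither listed nor needed, are in the scene too. What is shaped like the stylus but blue or pink is not meant.

How it is judged:
By the outcome, as a careful person would: the job done as asked, in the order asked, and still so for the second after the job is handed in, while the arm keeps its last pose, push and grip.
It also fails if it takes over 64 s, if anything falls off the work surface, if the arm or the gripper's body presses on something with over 40 N, if the wrist force passes 120 N, or if a joint passes its speed limit or range.

## Working session

There is one attempt and no reset: what is moved stays moved. The work goes in short steps, Python scripts to look and compute and a tool call to move; the robot and the scene stay as the last step left them, time stands still between calls to the robot, and variables do not carry over. Pictures are saved under pics/ and viewed, and the job is handed in when it is done.

Besides the shell and the picture viewer there is one more tool, called after "Emit:" as name(argument=value, ...) on one line, values as JSON. play_rows: Moves the arm, as the interface text tells. Its arguments: {"type":"object","properties":{"increments":{"type":"array"},"newtons":{"type":"number"}},"required":["increments"]}

```bash
ls; mkdir -p pics; python3 - <<'E'
from workcell import env
import cv2,json
s=env.state();print(s)
for n in("scene","top","wrist"):
    print(n,env.calibration(n))
    cv2.imwrite(f"pics/{n}0.png",env.grab_frame(n)[:,:,::-1])
E
```

```text
pics
{'time_s': 0.0, 'qpos': array([ 6.75521062e+01,  1.83500225e+01,  8.97054389e+01, -6.33736837e-04,
        7.20404013e+01, -1.14475520e+00]), 'qvel': array([ 0.01736553, -0.02570424,  0.02497644, -0.10328797,  0.05666809,
        0.02410351]), 'effort': array([ 1.56614289e-03, -4.12466741e+01, -2.31978035e+01,  7.27002695e-02,
        4.56323905e-02, -1.74140341e-04]), 'ee_pos': array([208.69212207, 535.23334462, 189.24306028]), 'ee_rot': array([-1.79904144e+02, -1.31277512e-03,  1.58697056e+02]), 'force': array([0.4064939 , 0.27409783, 0.84835015]), 'torque': array([ 0.01284286, -0.0250912 ,  0.01560387]), 'gripper_width': 91.22107393350807}
scene {'fx': 484.5284679555413, 'fy': 484.5284679555413, 'cx': 321.1626463544785, 'cy': 238.06528180225112, 'dist_coeffs': array([-0.05692607,  0.        ,  0.        ,  0.        ,  0.        ]), 'R': array([[ 0.82690382,  0.56230131,  0.00687769],
       [ 0.38330904, -0.55464974, -0.73853763],
       [-0.41146597,  0.61333587, -0.67417717]]), 't': array([-519.54554968, -174.26750719, 1371.25769637])}
top {'fx': 622.1939234150783, 'fy': 6
[... 216 characters left out ...]
  [-0.98939354, -0.00328792, -0.14522262],
       [ 0.1451545 ,  0.01568865, -0.98928461]]), 't': array([   5.08474767,  621.43214368, 1416.04539409])}
wrist {'fx': 368.72989845327504, 'fy': 368.72989845327504, 'cx': 320.36413250330116, 'cy': 240.89903018292352, 'dist_coeffs': array([-0.0110656,  0.       ,  0.       ,  0.       ,  0.       ]), 'hand_eye': array([[-7.35319416e-06, -9.70554823e-01, -2.40880333e-01,
         6.61115155e+01],
       [ 9.99999293e-01,  2.79323058e-04, -1.15597453e-03,
        -4.16027855e-01],
       [ 1.18922009e-03, -2.40880172e-01,  9.70554135e-01,
        -1.94293706e+02],
       [ 0.00000000e+00,  0.00000000e+00,  0.00000000e+00,
         1.00000000e+00]])}
```

View pics/scene0.png

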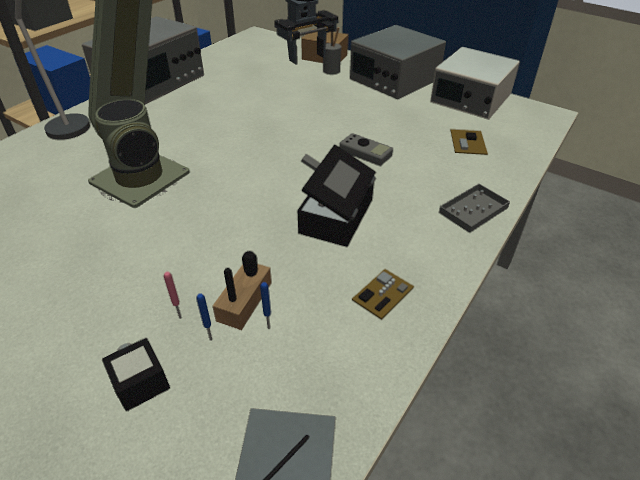

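View pics/top0.png

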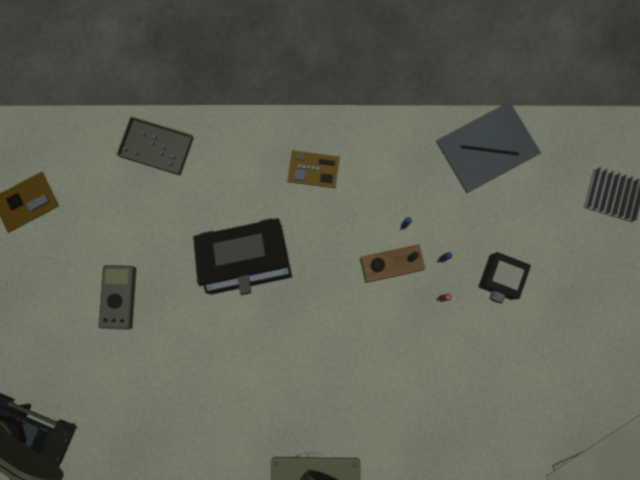

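View pics/wrist0.png

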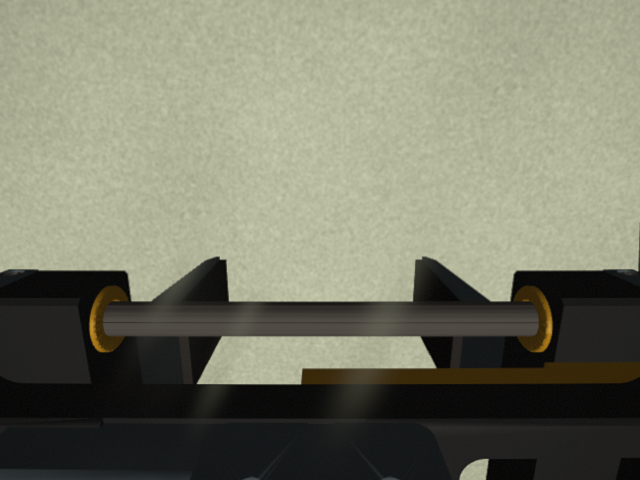

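```bash
cat > h.py <<'E'
import numpy as np,cv2
from workcell import env
from scipy.spatial.transform import Rotation as Ro
def cam(n,s=None):
    c=env.calibration(n);K=np.array([[c['fx'],0,c['cx']],[0,c['fy'],c['cy']],[0,0,1]]);d=np.array(c['dist_coeffs'])
    if n=='wrist':
        T=np.eye(4);T[:3,:3]=Ro.from_euler('xyz',s['ee_rot'],degrees=True).as_matrix();T[:3,3]=s['ee_pos']
        M=np.linalg.inv(T@c['hand_eye']);R,t=M[:3,:3],M[:3,3]
    else:R,t=np.array(c['R']),np.array(c['t'])
    return K,d,R,t
def proj(P,C):
    K,d,R,t=C;return cv2.projectPoints(np.array(P,float).reshape(-1,1,3),cv2.Rodrigues(R)[0],t,K,d)[0].reshape(-1,2)
def onz(px,z,C):
    K,d,R,t=C;u=cv2.undistortPoints(np.array(px,float).reshape(-1,1,2),K,d).reshape(-1,2)
    r=np.c_[u,np.ones(len(u))]@R;o=-R.T@t;return o+r*((z-o[2])/r[:,2])[:,None]
def crop(img,x0,y0,x1,y1,f,name):
    cv2.imwrite('pics/'+name,cv2.resize(img[y0:y1,x0:x1],None,fx=f,fy=f,interpolation=cv2.INTER_CUBIC))
E
python3 - <<'E'
from h import *
t=cv2.imread('pics/top0.png');s=cv2.imread('pics/scene0.png')
a=cv2.resize(t[205:305,180:310],None,fx=6,fy=6,interpolation=2);cv2.imwrite('pics/tA.png',a)
crop(t,350,205,460,315,5,'tB.png')
crop(s,155,230,315,350,5,'sB.png'); crop(s,285,125,405,255,4.6,'sA.png')
E
```

```text
(no output)
```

View pics/tA.png

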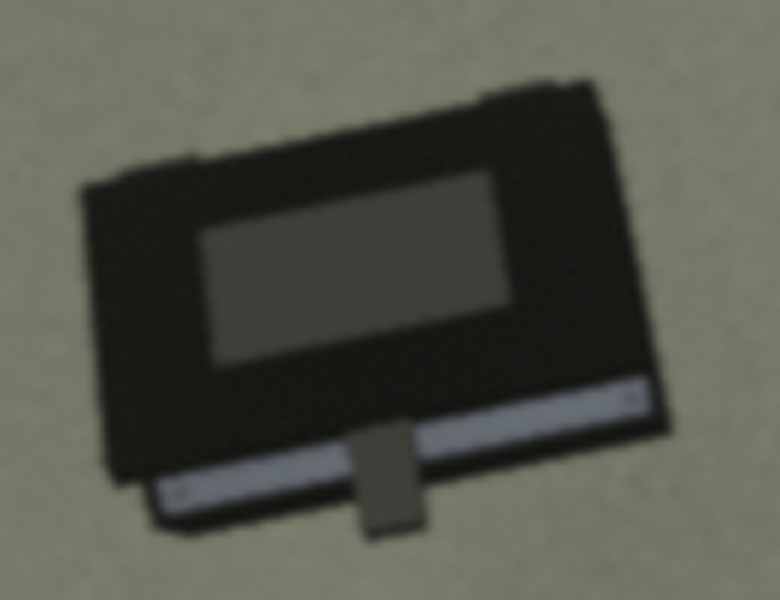

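View pics/tB.png

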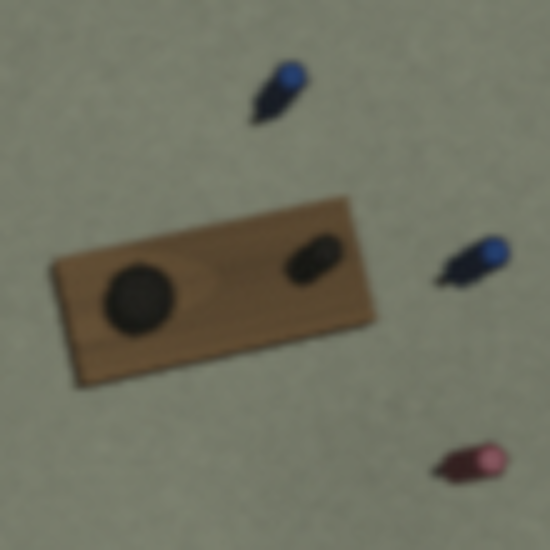

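View pics/sA.png

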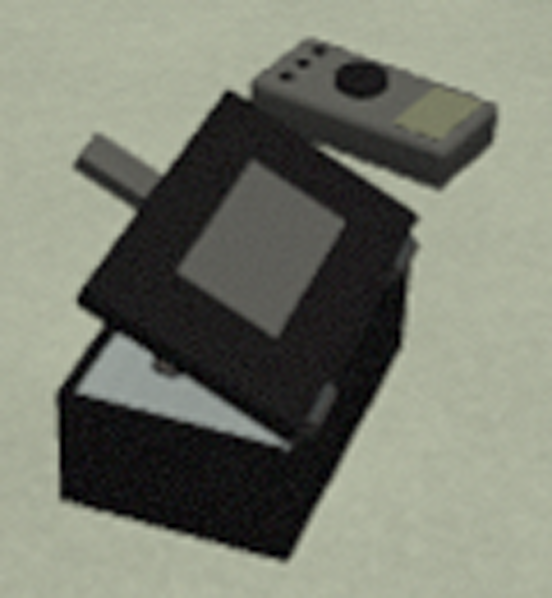

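View pics/sB.png

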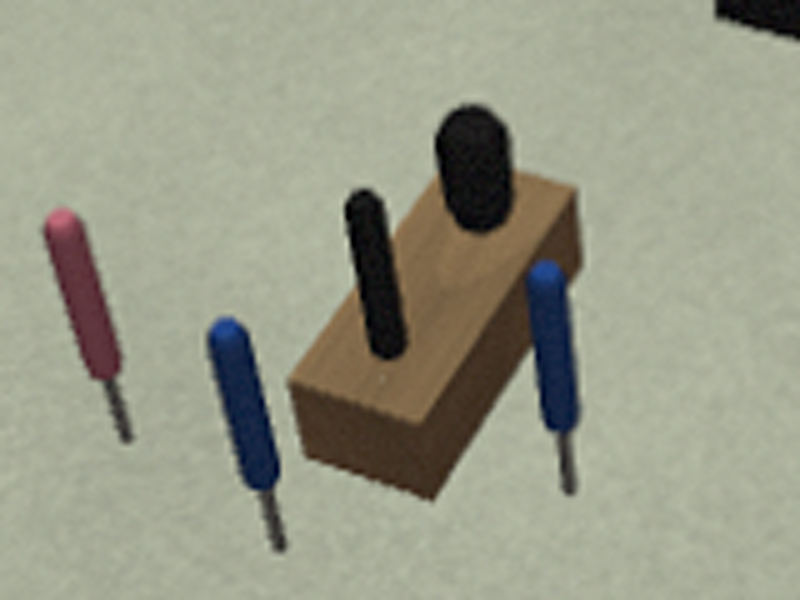

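```bash
cat > fit.py <<'E'
from h import *
from scipy.optimize import least_squares
T=cam('top');S=cam('scene')
a=lambda p:np.array(p)/6+[180,205]-.4
b=lambda p:np.array(p)/4.6+[285,125]-.4
def inst(p,pts):
    x,y,w=p[:3];c,s=np.cos(w),np.sin(w);P=np.array(pts,float)
    return P@np.array([[c,s,0],[-s,c,0],[0,0,1]])+[x,y,0]
def lid(p,r,y,n): # r from hinge, n normal offset (outer +)
    q=p[3];return [65-r*np.cos(q)+n*np.sin(q),y,86+r*np.sin(q)+n*np.cos(q)]
obs=[('S',b((62,497)),lambda p:[-65,-100,0]),('S',b((287,558)),lambda p:[65,-100,0]),('S',b((403,345)),lambda p:[65,100,0]),('S',b((60,395)),lambda p:[-65,-100,80]),
('T',a((668,432)),lambda p:[-65,-100,80]),
('S',b((230,92)),lambda p:lid(p,130,100,8)),('S',b((80,297)),lambda p:lid(p,130,-100,5)),
('T',a((368,540)),lambda p:lid(p,146,12,-6) if 0 else lid(p,172-0,12,0)),('T',a((425,525)),lambda p:lid(p,172,-12,0)),
('S',b((98,135)),lambda p:lid(p,172,12,6))]
if __name__=='__main__':
    def f(p):
        return np.concatenate([(proj(inst(p,[g(p)]),T if k=='T' else S)[0]-u) for k,u,g in obs])
    x0=onz([a((370,300))],80,T)[0]
    r=least_squares(f,[x0[0],x0[1],0.1,.4],loss='soft_l1',x_scale=[10,10,.1,.1])
    print(r.x,np.degrees(r.x[2:]));print(r.fun.reshape(-1,2).round(1))
    p=r.x
    print('hinge',inst(p,[[65,0,86]]),'tab',inst(p,[lid(p,156,0,0)]),'ap',inst(p,[[-22,-45,70]]))
    c=lambda p:np.array(p)/5+[350,205]-.4
    print('stand corners',onz([c(q) for q in((55,262),(347,198),(375,320),(80,385))],50,T).round())
    print('stylus top',onz([c((328,248))],138,T),'bottom',onz([c((300,272))],50,T))
    print('blue/pink tops',onz([c(q) for q in((293,75),(495,250),(490,460))],133,T).round(),'stubby',onz([c((140,298))],107,T))
E
python3 fit.py
```

```text
[5.61211916e+02 1.68862525e+02 2.21438282e-01 4.35234694e-01] [12.68747896 24.93711106]
[[-0.4  2.7]
 [ 0.6  3.1]
 [ 0.   1.5]
 [-0.8 -0.4]
 [-1.1 -2.1]
 [-1.2 -0.1]
 [-0.1 -0.1]
 [-1.6  0.1]
 [-0.1  0.2]
 [-0.2 -0.4]]
hinge [[624.62478258 183.13867085  86.        ]] tab [[486.6224886  152.07019892 151.77322335]] ap [[549.63258502 120.12938339  70.        ]]
stand corners [[ 564. -106.   50.]
 [ 594. -242.   50.]
 [ 537. -254.   50.]
 [ 506. -117.   50.]]
stylus top [[ 560.77206679 -219.27882622  138.        ]] bottom [[ 559.36538121 -219.3633045    50.        ]]
blue/pink tops [[ 638. -206.  133.]
 [ 561. -293.  133.]
 [ 469. -289.  133.]] stubby [[ 541.51713375 -139.85474642  107.        ]]
```

The stylus is the slim black handle in the stand's right-hand hole, at scene (228,285) and top (413,257). The pink tool, the two blue ones and the black rod on the mat don't fit the description. Fitted values (instrument yaw 12.7°, lid about 25°) agree with the given sizes, so I'm moving above the tab.

Emit:
play_rows(increments=[[22.9, -32, 5, 2.84, 0], [22.9, -32, 5, 2.84, 0], [22.9, -32, 5, 2.84, 0], [22.9, -32, 5, 2.84, 0], [22.9, -32, 5, 2.84, 0], [22.9, -32, 5, 2.84, 0], [22.9, -32, 5, 2.84, 0], [22.9, -32, 5, 2.84, 0], [22.9, -32, 5, 2.84, 0], [22.9, -32, 5, 2.84, 0], [22.9, -32, 5, 2.84, 0], [22.9, -32, 5, 2.84, 0], [0, 0, 0, 0, 0], [0, 0, 0, 0, 0]], newtons=20)

```text
time_s: 1.9
ee_pos: [483.1, 152.0, 249.7]
ee_rot: [180.0, -0.1, -167.3]
force: [-0.2, 0.7, 0.3]
gripper_width: 91.2
```

```bash
python3 - <<'E'
from h import *
s=env.state();print(s['time_s'],s['ee_pos'],s['ee_rot'],s['force'])
im=env.grab_frame('wrist')[:,:,::-1].copy()
np.save('w1.npy',np.r_[s['ee_pos'],s['ee_rot']]);cv2.imwrite('pics/w1.png',im)
from fit import inst,lid
p=[561.2,168.9,.2214,.435]
C=cam('wrist',s)
print(proj(inst(p,[lid(p,172,12,6),lid(p,172,-12,6),lid(p,130,12,6),lid(p,130,-12,6),lid(p,130,100,8),lid(p,130,-100,8)]),C).round())
E
```

```text
1.9 [483.14937673 151.97253879 249.70386694] [ 1.79963588e+02 -6.25681138e-02 -1.67258149e+02] [-0.21363233  0.72483857  0.343457  ]
[[337. 227.]
 [306. 227.]
 [335. 267.]
 [307. 267.]
 [440. 268.]
 [203. 268.]]
```

View pics/w1.png

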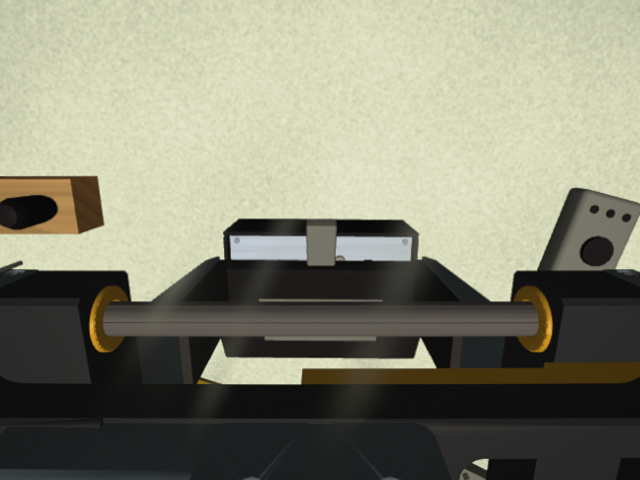

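```bash
cat > fit2.py <<'E'
from h import *
from fit import *
def cw(f):
    v=np.load(f);return cam('wrist',dict(ee_pos=v[:3],ee_rot=v[3:]))
W=cw('w1.npy')
p=[561.2,168.9,.2214,.435]
o2=[((238,219.5),lambda p:[-65,-100,0]),((407,219.5),lambda p:[-65,100,0]),((225,236),lambda p:[-65,-100,80]),((417,235.5),lambda p:[-65,100,80]),
((306.5,220),lambda p:lid(p,172,-12,6)),((336.5,220),lambda p:lid(p,172,12,6)),((220,262),lambda p:lid(p,130,-100,8)),((419,261),lambda p:lid(p,130,100,8))]
print(np.c_[np.array([u for u,_ in o2]),proj(inst(p,[g(p) for _,g in o2]),W)].round(1))
def f(p):
    return np.concatenate([(proj(inst(p,[g(p)]),T if k=='T' else S)[0]-u) for k,u,g in obs]+[proj(inst(p,[g(p)]),W)[0]-u for u,g in o2])
r=least_squares(f,p,loss='soft_l1',x_scale=[10,10,.1,.1]);print(r.x,np.degrees(r.x[2:]));print(r.fun.reshape(-1,2).round(1));p=r.x
print('hinge',inst(p,[[65,0,86]]),'tab160',inst(p,[lid(p,160,0,0)]),'ap',inst(p,[[-22,-45,70]]))
E
python3 fit2.py; python3 -c "
from h import *
crop(cv2.imread('pics/w1.png'),190,200,450,370,3,'w1c.png')"
```

```text
[[238.  219.5 239.2 218.5]
 [407.  219.5 402.8 218.6]
 [225.  236.  222.3 232.7]
 [417.  235.5 419.9 232.9]
 [306.5 220.  305.8 226.8]
 [336.5 220.  336.8 226.9]
 [220.  262.  202.6 268.2]
 [419.  261.  439.8 268.4]]
[5.62501792e+02 1.69814927e+02 2.22946519e-01 3.67478673e-01] [12.77389458 21.05497701]
[[  0.3   2.7]
 [  1.4   3.1]
 [  0.6   1.4]
 [ -0.1  -0.4]
 [ -1.5  -2.7]
 [ -2.1   2.3]
 [ -0.8   2.4]
 [ -0.9   1.8]
 [  0.5   1.9]
 [ -1.4   2.9]
 [  1.7   0.3]
 [ -3.8   0.2]
 [ -2.1  -1.7]
 [  3.3  -1.3]
 [  0.4  -0. ]
 [  0.3  -0. ]
 [-14.2   0.8]
 [ 18.8   1.7]]
hinge [[625.89305499 184.18669808  86.        ]] tab160 [[480.27085965 151.17191376 143.48217324]] ap [[550.99597565 121.06437631  70.        ]]
```

View pics/w1c.png

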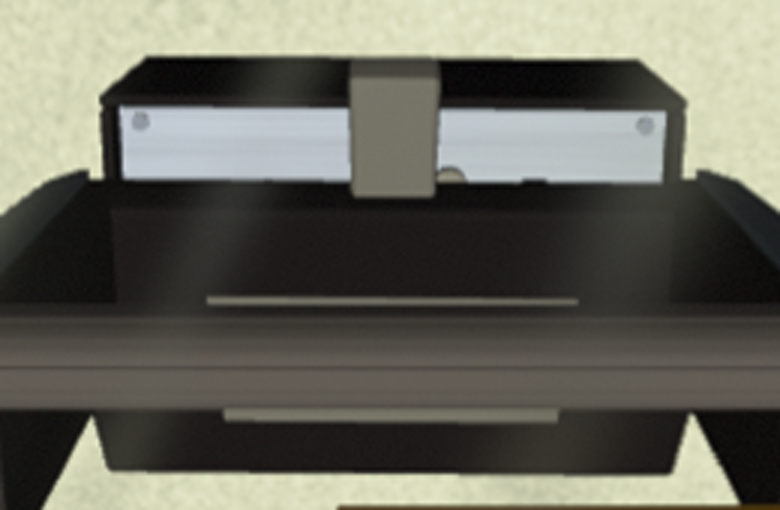

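Emit:
play_rows(increments=[[0, 0, -20, 0, 0], [0, 0, -20, 0, 0], [0, 0, -20, 0, 0], [0, 0, -20, 0, 0], [0, 0, -10, 0, 0], [0, 0, -9.5, 0, 0], [0, 0, 0, 0, 0.5], [0, 0, 0, 0, 0.5], [0, 0, 0, 0, 0.8], [0, 0, 0, 0, 1], [0, 0, 0, 0, 1], [0, 0, 0, 0, 1]], newtons=20)

```text
time_s: 3.45
ee_pos: [483.7, 151.7, 150.6]
ee_rot: [180.0, 0.0, -167.2]
force: [-0.0, 0.4, 0.7]
gripper_width: 33.8
```

```bash
python3 - <<'E'
from h import *
s=env.state();print(s['time_s'],s['ee_pos'],s['ee_rot'],s['force'],s['gripper_width'])
crop(env.grab_frame('scene')[:,:,::-1].copy(),265,80,425,250,4,'s2.png')
# arc
u=np.array([np.cos(.2225),np.sin(.2225)])
h=np.array([s['ee_pos'][0]+160*np.cos(.42)*u[0],s['ee_pos'][1]+160*np.cos(.42)*u[1]]);print(h)
q0=.42;n=18;d=(1.92-q0)/n
q=q0+d*np.arange(n+1);r=-160*np.cos(q)
x=r*u[0];y=r*u[1];z=160*np.sin(q)
print(np.c_[np.diff(x),np.diff(y),np.diff(z)].round(1).tolist())
E
```

```text
3.45 [483.73192131 151.72443463 150.63246916] [ 1.79994085e+02  6.88773412e-03 -1.67222959e+02] [-0.03568025  0.38029472  0.74512493] 33.84265196332077
[626.22475749 183.96285594]
[[5.8, 1.3, 11.9], [6.7, 1.5, 11.4], [7.6, 1.7, 10.8], [8.5, 1.9, 10.1], [9.3, 2.1, 9.3], [10.0, 2.3, 8.5], [10.7, 2.4, 7.6], [11.2, 2.5, 6.7], [11.7, 2.7, 5.7], [12.2, 2.8, 4.7], [12.5, 2.8, 3.6], [12.8, 2.9, 2.5], [12.9, 2.9, 1.5], [13.0, 2.9, 0.3], [13.0, 2.9, -0.8], [12.9, 2.9, -1.9], [12.7, 2.9, -3.0], [12.4, 2.8, -4.0]]
```

View pics/s2.png

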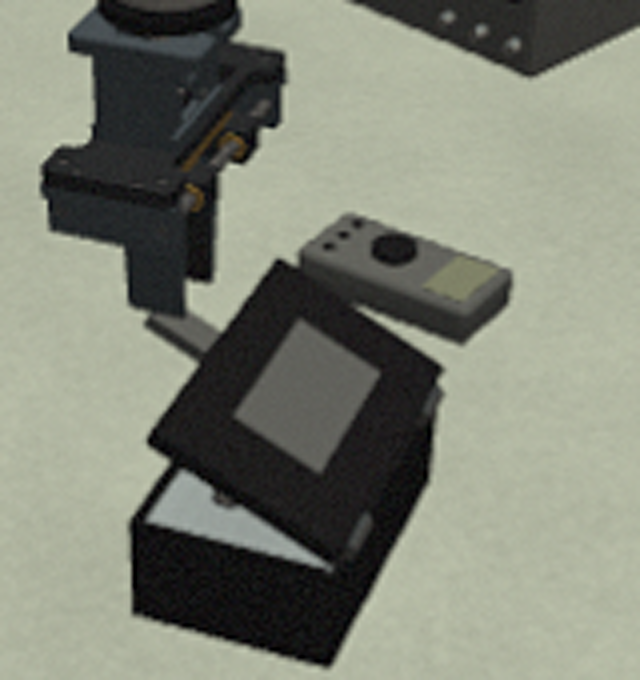

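Emit:
play_rows(increments=[[0, 0, 0, 0, 1], [0, 0, 0, 0, 1], [0, 0, 0, 0, 1]])

```text
time_s: 3.88
ee_pos: [483.7, 151.7, 150.6]
ee_rot: [180.0, -0.0, -167.2]
force: [-0.4, -0.6, 0.1]
gripper_width: 0.8
```

```bash
python3 - <<'E'
from h import *
from fit import *
s=env.state();print(s['time_s'],s['ee_pos'],s['force'],s['gripper_width'])
im=env.grab_frame('scene')[:,:,::-1].copy()
for p in (s['ee_pos'],s['ee_pos']-[0,0,14]):
    print(((proj([p],S)[0]-[265,80])*4).round())
P=[561.2,168.9,.2214,.43]
for g in (lid(P,172,12,6),lid(P,172,-12,6),lid(P,172,-12,-6)):
    print(((proj(inst(P,[g]),S)[0]-[265,80])*4).round())
crop(im,265,80,425,250,4,'s3.png')
w=env.grab_frame('wrist')[:,:,::-1].copy();crop(w,190,180,450,370,3,'w3.png')
E
```

```text
3.875 [483.68864326 151.72190764 150.55375665] [-0.42369171 -0.64646029  0.05711873] 0.826263828562345
[169. 326.]
[170. 345.]
[162. 295.]
[146. 315.]
[139. 329.]
```

View pics/s3.png

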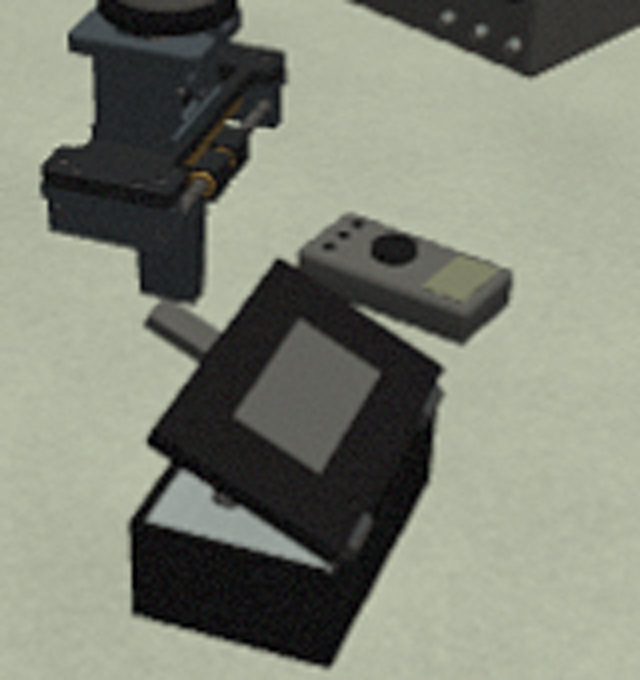

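View pics/w3.png

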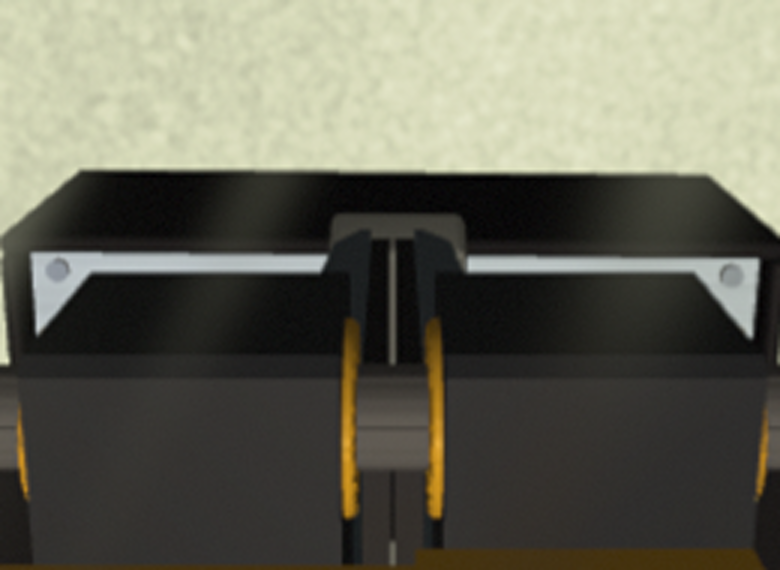

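```bash
python3 - <<'E'
from h import *
S=cam('scene');T=cam('top')
e=np.array([208.7,535.2,189.2]);yd=np.array([.363,.932,0])
for C,n in((S,'S'),(T,'T')):
  print(n,[proj([e+k*yd-[0,0,14]],C)[0].round(1) for k in(-50,50)])
i=cv2.imread('pics/scene0.png');crop(i,260,0,360,80,7,'s0g.png')
i=cv2.imread('pics/top0.png');crop(i,0,380,100,480,6,'t0g.png')
e=np.array([483.7,151.7,150.6])
for C in(S,T):print(proj([e,e-[0,0,14]],C).round(1))
im=env.grab_frame('top')[:,:,::-1].copy();crop(im,180,205,310,315,6,'t3.png')
E
```

```text
S [array([293.1,  74.3]), array([320.,  67.])]
T [array([ 77. , 429.1]), array([ 33.7, 410.5])]
[[307.3 161.5]
 [307.4 166.3]]
[[244.1 288.5]
 [244.9 288.8]]
```

View pics/s0g.png

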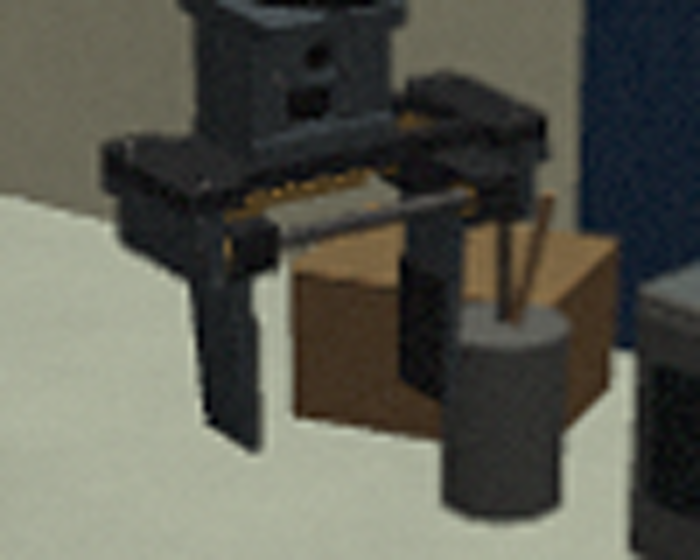

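View pics/t0g.png

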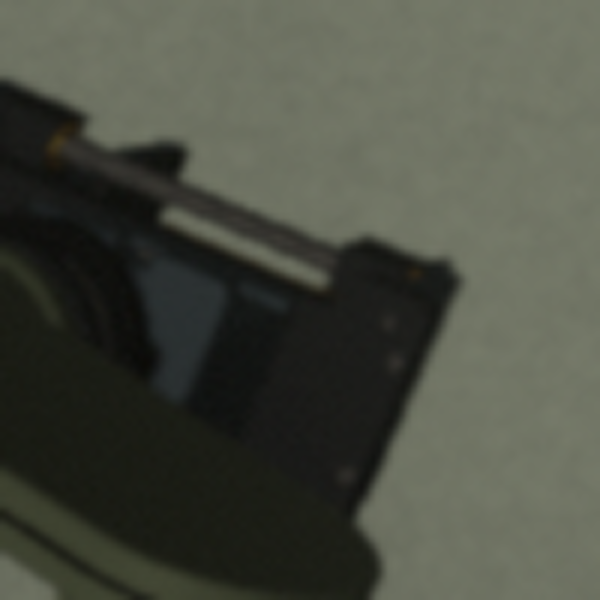

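View pics/t3.png

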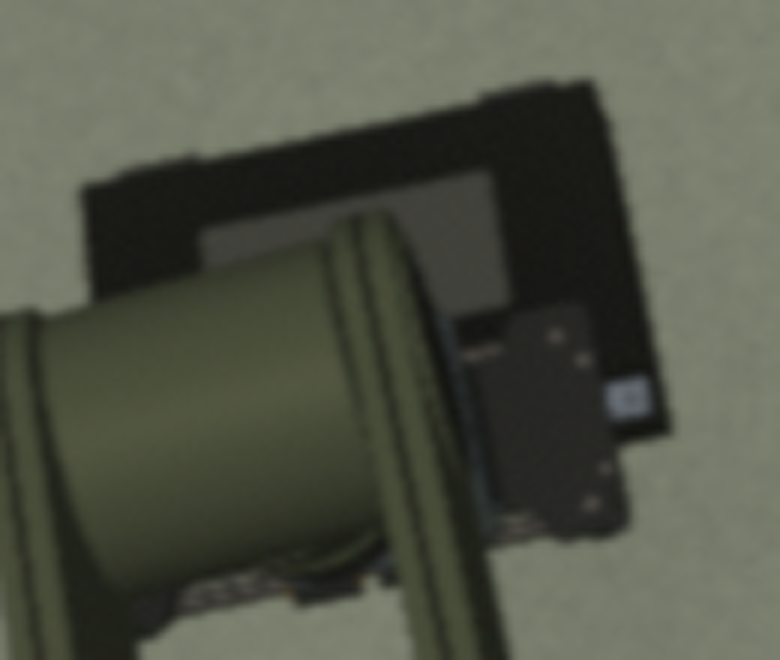

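```bash
python3 - <<'E'
from h import *
s=env.state();c=env.calibration('wrist');H=np.linalg.inv(c['hand_eye']);K,d,_,_=cam('wrist',s)
for z in(14,0,-15,-30):
  P=np.array([[x,y,z] for x in(16,-16) for y in(-46,46,0)],float)
  print(z,cv2.projectPoints(P.reshape(-1,1,3),cv2.Rodrigues(H[:3,:3])[0],H[:3,3],K,d)[0].reshape(-1,2).round().tolist())
i=cv2.imread('pics/w1.png');crop(i,180,240,460,400,2.8,'w1f.png')
E
```

```text
14 [[244.0, 239.0], [402.0, 239.0], [323.0, 239.0], [246.0, 291.0], [399.0, 291.0], [323.0, 291.0]]
0 [[238.0, 245.0], [407.0, 245.0], [323.0, 245.0], [241.0, 300.0], [404.0, 300.0], [323.0, 300.0]]
-15 [[232.0, 253.0], [414.0, 253.0], [323.0, 253.0], [235.0, 311.0], [410.0, 311.0], [323.0, 311.0]]
-30 [[224.0, 262.0], [422.0, 262.0], [323.0, 262.0], [229.0, 324.0], [417.0, 325.0], [323.0, 325.0]]
```

View pics/w1f.png

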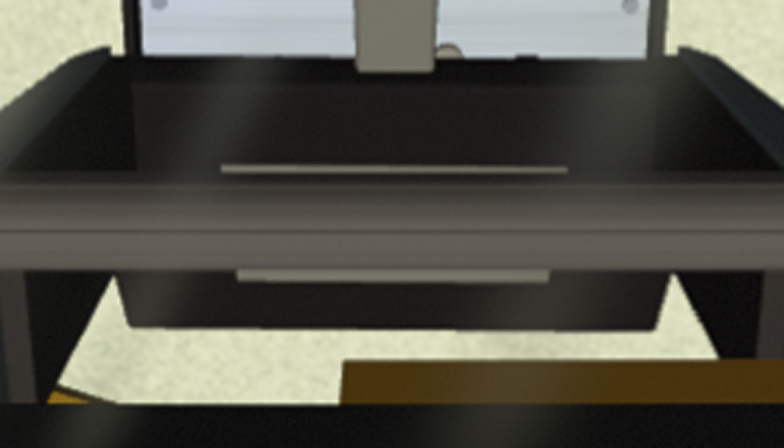

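```bash
python3 - <<'E'
from h import *
S=cam('scene')
v=env.state();Rm=Ro.from_euler('xyz',v['ee_rot'],degrees=True).as_matrix()
for z in(14,-20,-25,-30,-35):
  P=[v['ee_pos']+Rm@np.array([x,y,z]) for y in(-14,14) for x in(-16,16)]
  print(z,((proj(P,S)-[265,80])*4).round().tolist())
e=np.array([208.7,535.2,189.2]);R0=Ro.from_euler('xyz',[-179.9,0,158.7],degrees=True).as_matrix()
for z in(-20,-25,-30,-35):
  P=[e+R0@np.array([x,y,z]) for y in(-46,-59,46,59) for x in(-16,16)]
  print(z,((proj(P,S)-[260,0])*7).round().tolist())
im=cv2.imread('pics/s3.png');cv2.imwrite('pics/s3g.png',cv2.resize(im[150:400,80:300],None,fx=2.5,fy=2.5,interpolation=2))
E
```

```text
14 [[185.0, 363.0], [136.0, 352.0], [203.0, 339.0], [154.0, 328.0]]
-20 [[185.0, 315.0], [135.0, 304.0], [203.0, 291.0], [153.0, 280.0]]
-25 [[185.0, 308.0], [135.0, 297.0], [203.0, 284.0], [153.0, 273.0]]
-30 [[185.0, 301.0], [135.0, 290.0], [203.0, 277.0], [153.0, 266.0]]
-35 [[185.0, 293.0], [134.0, 282.0], [203.0, 270.0], [153.0, 259.0]]
-20 [[257.0, 455.0], [218.0, 431.0], [231.0, 462.0], [192.0, 437.0], [434.0, 409.0], [393.0, 386.0], [458.0, 403.0], [417.0, 379.0]]
-25 [[257.0, 444.0], [217.0, 419.0], [231.0, 451.0], [192.0, 426.0], [434.0, 398.0], [393.0, 375.0], [458.0, 392.0], [417.0, 368.0]]
-30 [[256.0, 433.0], [217.0, 408.0], [231.0, 439.0], [191.0, 415.0], [434.0, 387.0], [393.0, 364.0], [458.0, 381.0], [417.0, 357.0]]
-35 [[256.0, 421.0], [217.0, 397.0], [230.0, 428.0], [191.0, 403.0], [434.0, 376.0], [393.0, 352.0], [458.0, 369.0], [417.0, 346.0]]
```

View pics/s3g.png

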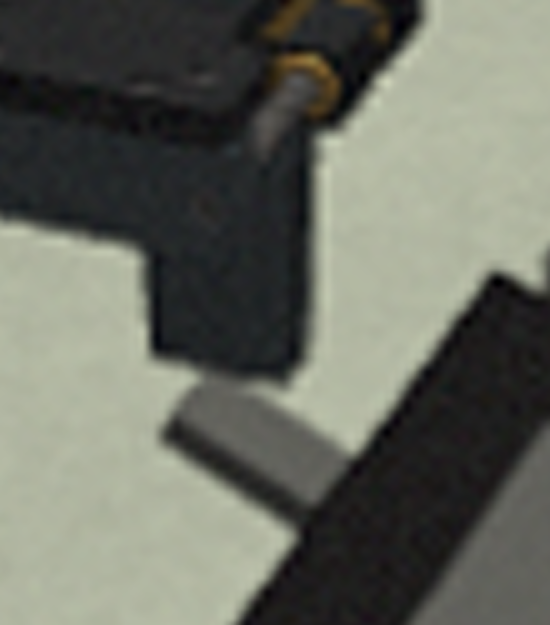

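Emit:
play_rows(increments=[[0, 0, 0, 0, 0], [0, 0, 0, 0, 0], [0, 0, 0, 0, 0], [0, 0, 0, 0, 0], [0, 0, 0, 0, 0], [0, 0, -10, 0, 0], [0, 0, -10, 0, 0], [0, 0, -10, 0, 0], [0, 0, -10, 0, 0], [0, 0, 0, 0, 0]])

```text
time_s: 5.28
ee_pos: [483.0, 151.5, 109.5]
ee_rot: [-180.0, -0.1, -167.2]
force: [0.3, 0.3, 0.4]
gripper_width: 90.8
```

```bash
python3 - <<'E'
from h import *
s=env.state();print(s['time_s'],s['ee_pos'],s['force'],s['gripper_width'])
np.save('w4.npy',np.r_[s['ee_pos'],s['ee_rot']])
w=env.grab_frame('wrist')[:,:,::-1].copy();cv2.imwrite('pics/w4.png',w)
im=env.grab_frame('scene')[:,:,::-1].copy();cv2.imwrite('pics/s4f.png',im)
crop(im,265,80,425,250,4,'s4.png')
E
```

```text
5.275 [483.02062919 151.53199542 109.52417325] [0.2519167  0.30364323 0.36778739] 90.83691883004272
```

View pics/s4.png

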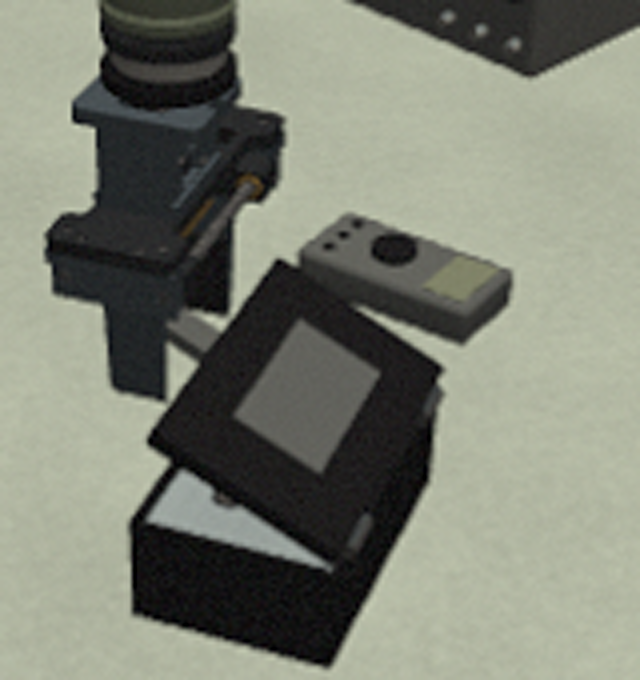

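View pics/w4.png

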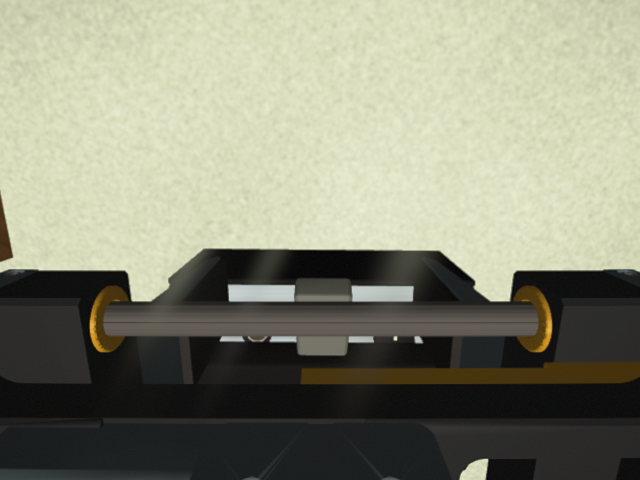

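Emit:
play_rows(increments=[[0, 0, 0, 0, 0.5], [0, 0, 0, 0, 0.5], [0, 0, 0, 0, 0.65], [0, 0, 0, 0, 0.75], [0, 0, 0, 0, 0.8], [0, 0, 0, 0, 1], [0, 0, 0, 0, 1], [0, 0, 0, 0, 1]], newtons=20)

```text
time_s: 6.38
ee_pos: [483.5, 152.6, 110.6]
ee_rot: [179.9, -0.0, -167.3]
force: [-1.0, 4.5, 0.2]
gripper_width: 24.0
```

```bash
python3 - <<'E'
from h import *
s=env.state();print(s['time_s'],s['ee_pos'],s['force'],s['gripper_width'])
np.save('w5.npy',np.r_[s['ee_pos'],s['ee_rot']])
w=env.grab_frame('wrist')[:,:,::-1].copy();cv2.imwrite('pics/w5.png',w);crop(w,220,240,420,390,4,'w5c.png')
im=env.grab_frame('scene')[:,:,::-1].copy();cv2.imwrite('pics/s5f.png',im)
crop(im,280,110,360,200,7,'s5.png')
E
```

```text
6.375 [483.46546046 152.5713683  110.55133512] [-0.9567684   4.45366496  0.2402762 ] 24.005600339087085
```

View pics/s5.png

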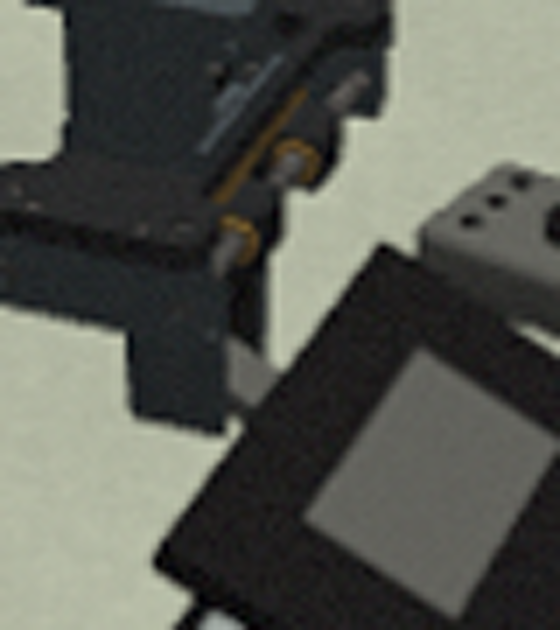

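View pics/w5c.png

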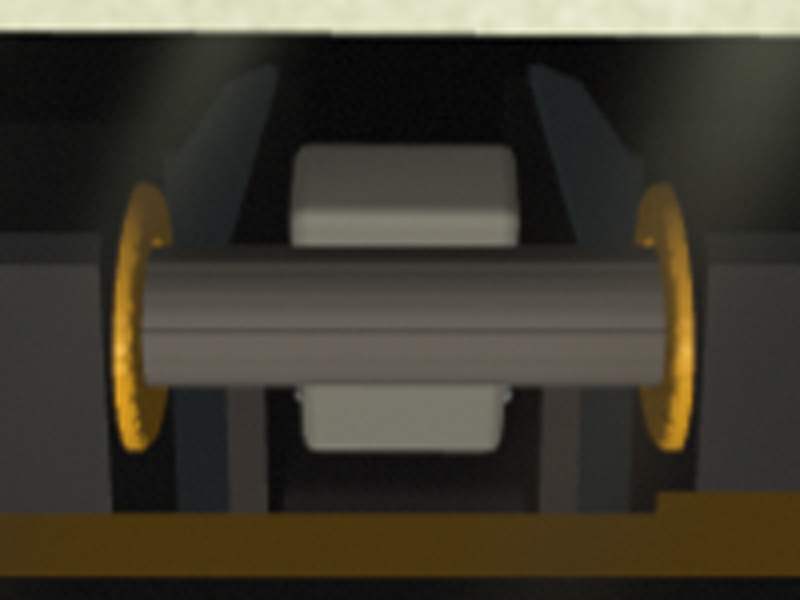

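```bash
python3 - <<'E'
from h import *
from scipy.optimize import least_squares
def cw(f):
    v=np.load(f);return cam('wrist',dict(ee_pos=v[:3],ee_rot=v[3:]))
W1,W5,W4=cw('w1.npy'),cw('w5.npy'),cw('w4.npy')
for r1,r5 in((225,292),(219.8,276.7)):
    f=lambda P:[proj([P],W1)[0][0]-321.5,proj([P],W1)[0][1]-r1,proj([P],W5)[0][1]-r5]
    print(least_squares(f,[470,150,150],x_scale=10).x)
u=np.array([np.cos(.2225),np.sin(.2225)])
from fit import inst,lid
for q in(.36,.39,.42,.45):
    p=[561.9,169.3,.2225,q];print(q,inst(p,[lid(p,172,0,6),lid(p,172,0,-6)]).round(1).tolist())
E
```

```text
[473.20849815 149.2469781  165.19819755]
[471.91343206 148.99040337 150.44239293]
0.36 [[470.4, 148.6, 152.2], [466.2, 147.7, 141.0]]
0.39 [[472.4, 149.0, 156.9], [467.9, 148.0, 145.8]]
0.42 [[474.5, 149.5, 161.6], [469.7, 148.4, 150.7]]
0.45 [[476.8, 150.0, 166.2], [471.7, 148.9, 155.4]]
```

```bash
python3 - <<'E'
import numpy as np
u=np.array([np.cos(.2225),np.sin(.2225)])
q=np.linspace(.43,1.92,23);r=-160*np.cos(q)
print(np.c_[np.diff(r*u[0]),np.diff(r*u[1]),np.diff(160*np.sin(q))].round(1).tolist())
E
```

```text
[[4.7, 1.1, 9.7], [5.4, 1.2, 9.3], [6.0, 1.3, 8.9], [6.5, 1.5, 8.5], [7.1, 1.6, 8.0], [7.6, 1.7, 7.5], [8.1, 1.8, 7.0], [8.5, 1.9, 6.4], [8.9, 2.0, 5.8], [9.3, 2.1, 5.2], [9.6, 2.2, 4.5], [9.9, 2.2, 3.8], [10.1, 2.3, 3.1], [10.3, 2.3, 2.4], [10.4, 2.4, 1.7], [10.5, 2.4, 1.0], [10.6, 2.4, 0.3], [10.6, 2.4, -0.5], [10.5, 2.4, -1.2], [10.4, 2.4, -1.9], [10.2, 2.3, -2.7], [10.0, 2.3, -3.4]]
```

Emit:
play_rows(increments=[[4.7, 1.1, 9.7, 0, 1], [5.4, 1.2, 9.3, 0, 1], [6.0, 1.3, 8.9, 0, 1], [6.5, 1.5, 8.5, 0, 1], [7.1, 1.6, 8.0, 0, 1], [7.6, 1.7, 7.5, 0, 1], [8.1, 1.8, 7.0, 0, 1], [8.5, 1.9, 6.4, 0, 1]])

```text
time_s: 7.48
ee_pos: [536.4, 164.0, 174.8]
ee_rot: [180.0, -0.3, -167.2]
force: [-1.8, 5.2, -7.5]
gripper_width: 24.1
```

```bash
python3 - <<'E'
from h import *
s=env.state();print(s['time_s'],s['ee_pos'],s['force'],s['torque'],s['gripper_width'])
im=env.grab_frame('scene')[:,:,::-1].copy()
crop(im,270,60,410,250,3.1,'s6.png')
E
```

```text
7.475 [536.36449555 163.99734509 174.78699203] [-1.75551378  5.17373245 -7.48955778] [ 0.63341609  0.40095791 -0.2807149 ] 24.05324888950085
```

View pics/s6.png

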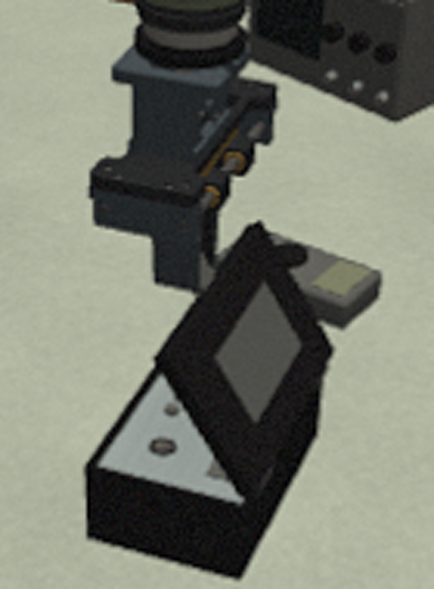

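Lid is following at about 55°, with low forces. Continuing the arc.

Emit:
play_rows(increments=[[8.9, 2.0, 5.8, 0, 1], [9.3, 2.1, 5.2, 0, 1], [9.6, 2.2, 4.5, 0, 1], [9.9, 2.2, 3.8, 0, 1], [10.1, 2.3, 3.1, 0, 1], [10.3, 2.3, 2.4, 0, 1], [10.4, 2.4, 1.7, 0, 1], [10.5, 2.4, 1.0, 0, 1], [10.6, 2.4, 0.3, 0, 1], [10.6, 2.4, -0.5, 0, 1], [10.5, 2.4, -1.2, 0, 1], [10.4, 2.4, -1.9, 0, 1], [10.2, 2.3, -2.7, 0, 1], [10.0, 2.3, -3.4, 0, 1], [0, 0, 0, 0, 1], [0, 0, 0, 0, 1]])

```text
time_s: 9.52
ee_pos: [680.9, 195.5, 194.4]
ee_rot: [-179.9, 0.3, -167.2]
force: [2.8, -3.4, -3.3]
gripper_width: 23.7
```

```bash
python3 - <<'E'
from h import *
s=env.state();print(s['time_s'],s['ee_pos'],s['force'],s['torque'],s['gripper_width'])
im=env.grab_frame('scene')[:,:,::-1].copy()
crop(im,270,40,410,250,2.8,'s7.png')
E
```

```text
9.525 [680.91141698 195.53770063 194.41145191] [ 2.82211525 -3.4180351  -3.31056103] [-0.26282315 -0.41890355 -0.0853699 ] 23.747261383696983
```

View pics/s7.png

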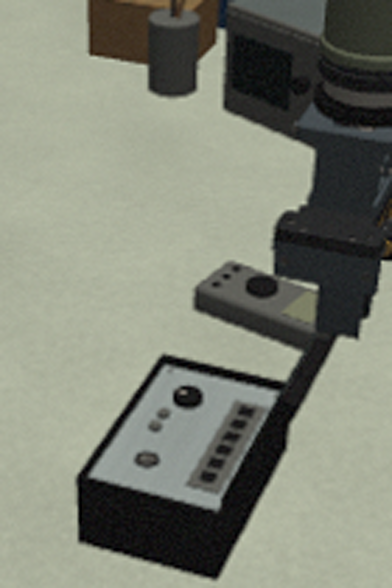

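Emit:
play_rows(increments=[[0, 0, 0, 0, 0.6], [0, 0, 0, 0, 0.4], [0, 0, 0, 0, 0], [0, 0, 0, 0, 0], [0, 0, 15, 0, 0], [0, 0, 30, 0, 0], [0, 0, 30, 0, 0], [0, 0, 15, 0, 0], [-21.5, -12.5, 0, 0, 0], [-21.5, -12.5, 0, 0, 0], [-21.5, -12.5, 0, 0, 0], [-21.5, -12.5, 0, 0, 0], [-21.5, -12.5, 0, 0, 0], [-21.5, -12.5, 0, 0, 0], [0, 0, 0, 0, 0], [0, 0, 0, 0, 0]])

```text
time_s: 11.58
ee_pos: [550.5, 121.2, 284.1]
ee_rot: [180.0, 0.0, -167.2]
force: [-0.1, 0.3, 0.1]
gripper_width: 91.1
```

```bash
python3 - <<'E'
from h import *
from fit import *
s=env.state();print(s['time_s'],s['ee_pos'],s['force'],s['ee_rot'],s['gripper_width'])
np.save('w8.npy',np.r_[s['ee_pos'],s['ee_rot']])
w=env.grab_frame('wrist')[:,:,::-1].copy();cv2.imwrite('pics/w8.png',w)
im=env.grab_frame('scene')[:,:,::-1].copy();cv2.imwrite('pics/s8f.png',im)
crop(im,280,80,420,250,3.5,'s8.png')
for q in(1.82,1.92,2.02):
  p=[561.9,169.3,.2225,q];print(q,((proj(inst(p,[lid(p,130,-100,8),lid(p,130,-100,-8),lid(p,172,-12,-6),lid(p,172,12,6),lid(p,130,100,-8)]),S)-[280,80])*3.5).round().tolist())
p=[561.9,169.3,.2225,q];print(proj(inst(p,[[-22,-45,70]]),cam('wrist',s)))
E
```

```text
11.575 [550.50193399 121.22675029 284.11368363] [-0.05913397  0.25346443  0.13457753] [ 1.79983128e+02  4.76086577e-02 -1.67222010e+02] 91.05722324296686
1.82 [[317.0, 353.0], [293.0, 342.0], [360.0, 215.0], [388.0, 204.0], [382.0, 183.0]]
1.92 [[336.0, 364.0], [313.0, 351.0], [385.0, 227.0], [412.0, 217.0], [400.0, 191.0]]
2.02 [[354.0, 376.0], [332.0, 361.0], [409.0, 241.0], [435.0, 233.0], [417.0, 200.0]]
[[321.12986801 210.57544141]]
```

View pics/s8.png

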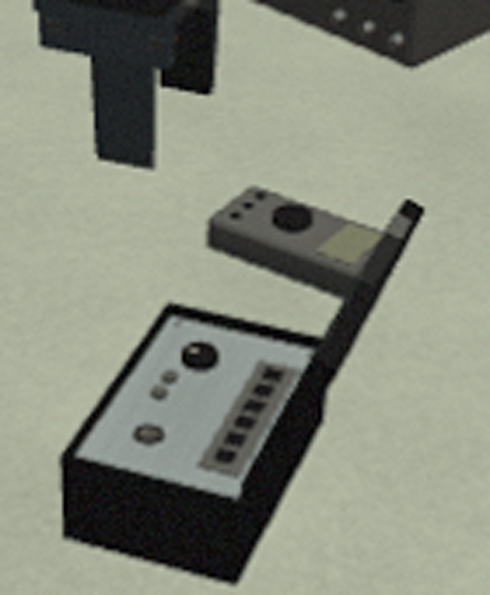

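View pics/w8.png

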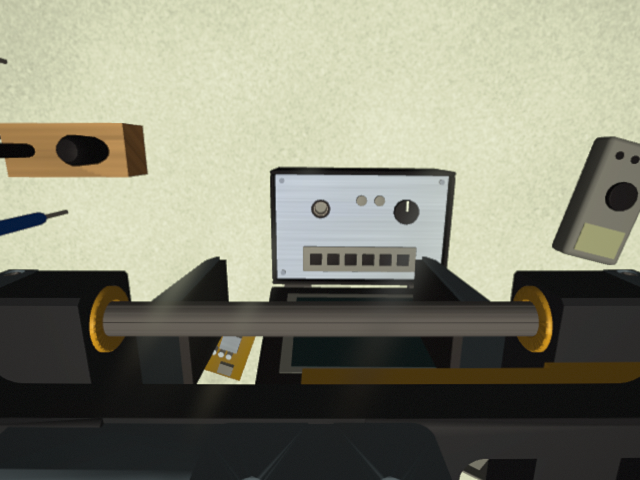

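```bash
python3 - <<'E'
from h import *
i=cv2.imread('pics/w8.png');crop(i,262,160,462,290,4,'w8c.png')
v=np.load('w8.npy');C=cam('wrist',dict(ee_pos=v[:3],ee_rot=v[3:]))
print(onz([(320,208.5)],70,C))
print('stylus/stubby',onz([(82,150)],107,C))
E
```

```text
[[548.36905728 118.80517585  70.        ]]
stylus/stubby [[ 537.74268001 -123.49916456  107.        ]]
```

View pics/w8c.png

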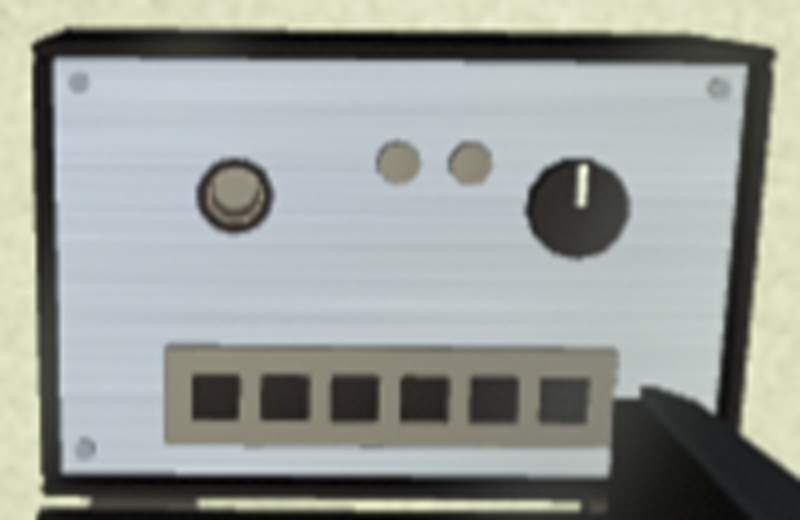

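Emit:
play_rows(increments=[[0.8, -28.4, -4.5, -7.5, 0], [0.8, -28.4, -4.5, -7.5, 0], [0.8, -28.4, -4.5, -7.5, 0], [0.8, -28.4, -4.5, -7.5, 0], [0.8, -28.4, -4.5, -7.5, 0], [0.8, -28.4, -4.5, -7.5, 0], [0.8, -28.4, -4.5, -7.5, 0], [0.8, -28.4, -4.5, -7.5, 0], [0.8, -28.4, -4.5, -7.5, 0], [0.8, -28.4, -4.5, -7.5, 0], [0.8, -28.4, -4.5, -7.5, 0], [0.8, -28.4, -4.5, -7.5, 0], [0, 0, 0, 0, 0.4], [0, 0, 0, 0, 0.4], [0, 0, 0, 0, 0.4]])

```text
time_s: 13.55
ee_pos: [559.8, -219.0, 230.1]
ee_rot: [180.0, -0.0, 102.9]
force: [-1.3, -0.1, -0.6]
gripper_width: 63.9
```

```bash
python3 - <<'E'
from h import *
s=env.state();print(s['time_s'],s['ee_pos'],s['ee_rot'],s['gripper_width'])
np.save('w9.npy',np.r_[s['ee_pos'],s['ee_rot']])
w=env.grab_frame('wrist')[:,:,::-1].copy();cv2.imwrite('pics/w9.png',w)
im=env.grab_frame('scene')[:,:,::-1].copy();cv2.imwrite('pics/s9f.png',im);crop(im,150,150,350,350,3,'s9.png')
C=cam('wrist',s);print(proj([[559.5,-219.3,138],[559.5,-219.3,50],[541,-140,107]],C).round())
E
```

```text
13.55 [ 559.80413273 -218.95742546  230.13246956] [ 1.79977006e+02 -1.09366676e-02  1.02877803e+02] 63.870048119826635
[[319. 235.]
 [319. 216.]
 [319. 131.]]
```

View pics/w9.png

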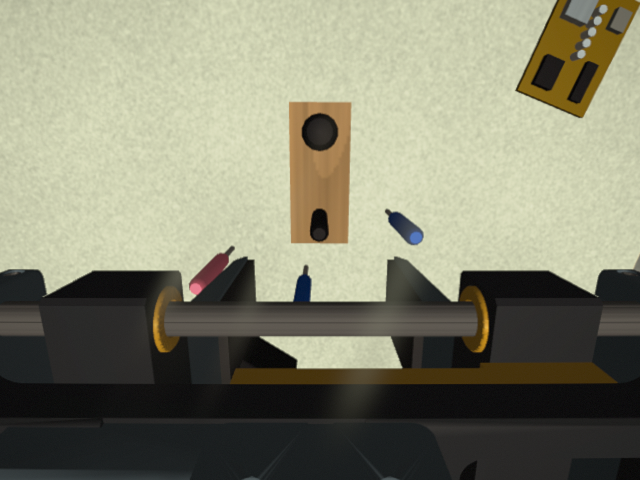

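View pics/s9.png

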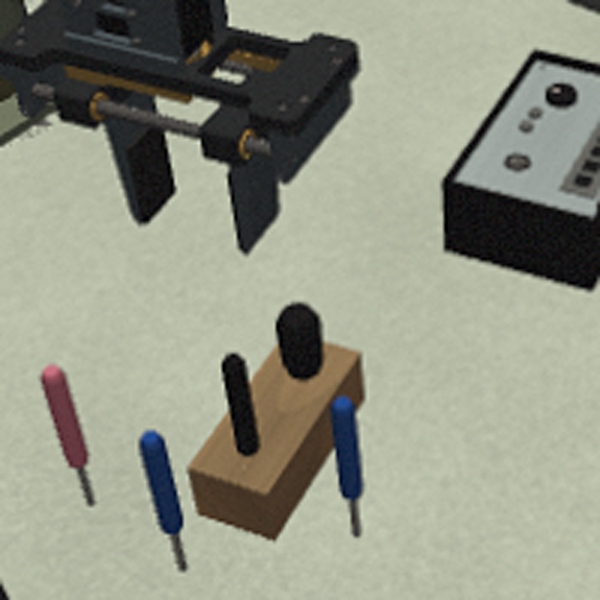

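Emit:
play_rows(increments=[[0, 0, -30, 0, 0.4], [0, 0, -30, 0, 0.4], [0, 0, -30, 0, 0.4], [0, 0, -30, 0, 0.4], [0, 0, -25, 0, 0.4], [0, 0, -20, 0, 0.4], [0, 0, -10, 0, 0.4], [0, 0, 0, 0, 0.4]])

```text
time_s: 14.65
ee_pos: [559.4, -219.5, 54.7]
ee_rot: [-180.0, -0.0, 102.8]
force: [-0.4, -0.5, -0.3]
gripper_width: 54.8
```

```bash
python3 - <<'E'
from h import *
s=env.state();print(s['time_s'],s['ee_pos'],s['force'],s['gripper_width'])
im=env.grab_frame('scene')[:,:,::-1].copy();cv2.imwrite('pics/s10f.png',im);crop(im,160,190,310,340,4,'s10.png')
E
```

```text
14.65 [ 559.38018776 -219.5409508    54.74193508] [-0.40534754 -0.45706816 -0.33286358] 54.75195747599432
```

View pics/s10.png

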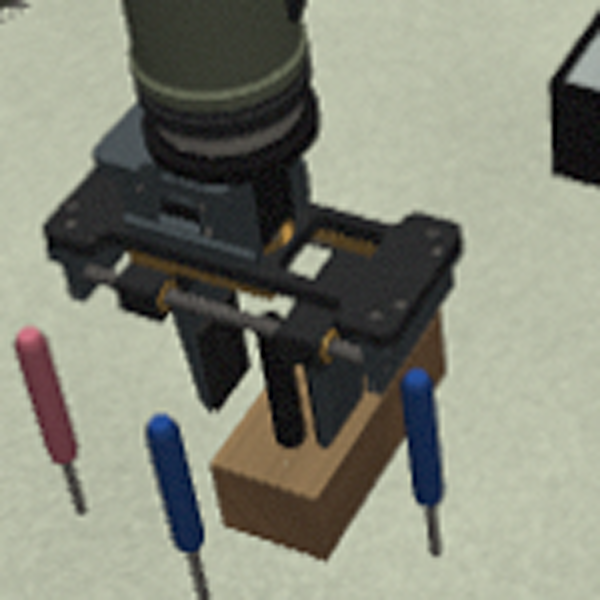

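Emit:
play_rows(increments=[[0, 0, 12, 0, 0.4], [0, 0, 0, 0, 0.6], [0, 0, 0, 0, 0.75], [0, 0, 0, 0, 0.85], [0, 0, 0, 0, 0.9], [0, 0, 0, 0, 1], [0, 0, 0, 0, 1], [0, 0, 0, 0, 1]], newtons=40)

```text
time_s: 15.7
ee_pos: [559.4, -219.8, 66.8]
ee_rot: [-180.0, -0.0, 102.8]
force: [-0.2, 1.0, -0.7]
gripper_width: 15.1
```

```bash
python3 - <<'E'
from h import *
s=env.state();print(s['time_s'],s['ee_pos'],s['force'],s['gripper_width'])
im=env.grab_frame('scene')[:,:,::-1].copy();cv2.imwrite('pics/s11f.png',im);crop(im,160,190,310,340,4,'s11.png')
E
```

```text
15.7 [ 559.44107818 -219.847244     66.84796218] [-0.15123362  1.03368691 -0.72243967] 15.118284883596605
```

View pics/s11.png

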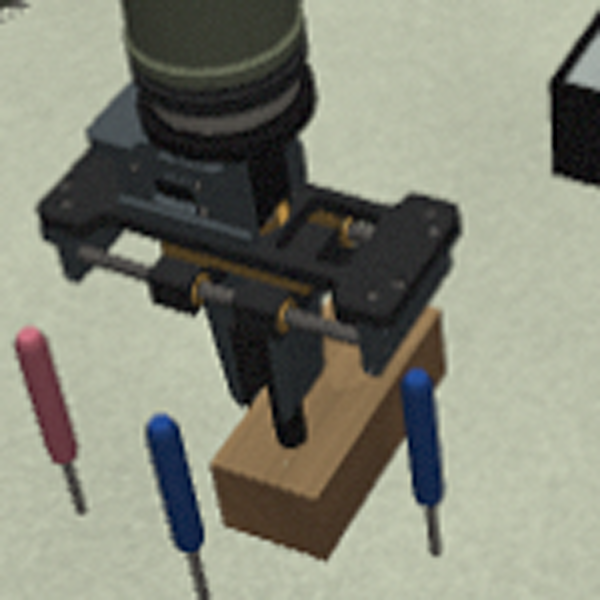

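Emit:
play_rows(increments=[[0, 0, 5, 0, 1], [0, 0, 10, 0, 1], [0, 0, 15, 0, 1], [0, 0, 20, 0, 1], [0, 0, 20, 0, 1], [0, 0, 20, 0, 1], [0, 0, 20, 0, 1], [0, 0, 15, 0, 1], [0, 0, 5, 0, 1], [0, 0, 0, 0, 1]])

```text
time_s: 17.0
ee_pos: [559.4, -219.8, 197.1]
ee_rot: [180.0, 0.0, 102.8]
force: [0.3, 0.1, -0.8]
gripper_width: 14.7
```

```bash
python3 - <<'E'
from h import *
s=env.state();print(s['time_s'],s['ee_pos'],s['force'],s['gripper_width'])
np.save('w12.npy',np.r_[s['ee_pos'],s['ee_rot']])
w=env.grab_frame('wrist')[:,:,::-1].copy();cv2.imwrite('pics/w12.png',w);crop(w,220,160,420,310,4,'w12c.png')
im=env.grab_frame('scene')[:,:,::-1].copy();cv2.imwrite('pics/s12f.png',im);crop(im,150,150,310,350,3,'s12.png')
C=cam('wrist',s);e=s['ee_pos'].copy()
print(proj([e-[0,0,e[2]-135],e-[0,0,e[2]-180]],C))
E
```

```text
17.0 [ 559.43092834 -219.82665547  197.05472012] [ 0.25668688  0.13683637 -0.84446904] 14.687252365200873
[[319.32994539 244.25091165]
 [319.1046181  263.05072326]]
```

View pics/s12.png

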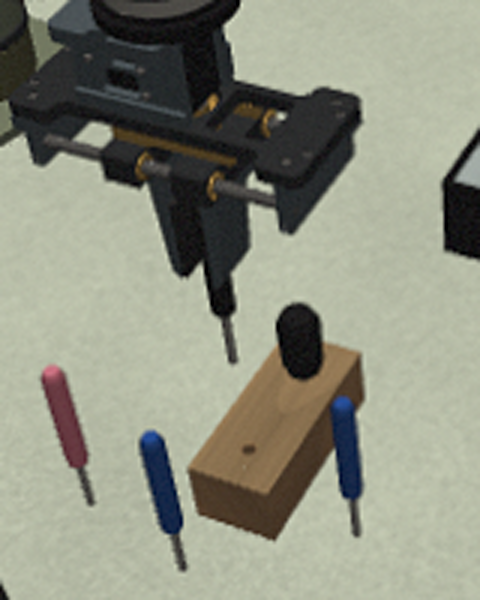

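View pics/w12c.png

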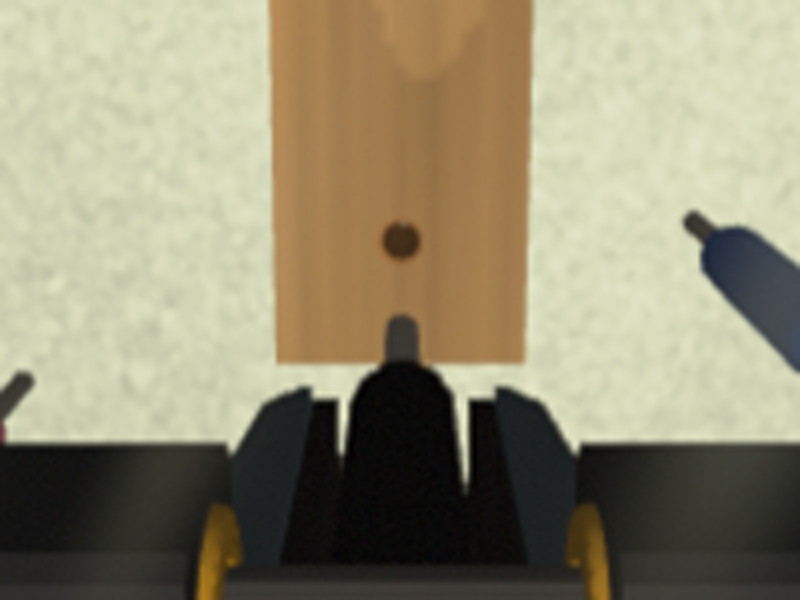

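Emit:
play_rows(increments=[[-0.9, 28.2, 0, 0, 1], [-0.9, 28.2, 0, 0, 1], [-0.9, 28.2, 0, 0, 1], [-0.9, 28.2, 0, 0, 1], [-0.9, 28.2, 0, 0, 1], [-0.9, 28.2, 0, 0, 1], [-0.9, 28.2, 0, 0, 1], [-0.9, 28.2, 0, 0, 1], [-0.9, 28.2, 0, 0, 1], [-0.9, 28.2, 0, 0, 1], [-0.9, 28.2, 0, 0, 1], [-0.9, 28.2, 0, 0, 1], [0, 0, 0, 0, 1], [0, 0, 0, 0, 1]])

```text
time_s: 18.85
ee_pos: [548.4, 118.0, 196.4]
ee_rot: [-179.9, 0.0, 102.8]
force: [-0.5, -0.3, -1.0]
gripper_width: 15.1
```

```bash
python3 - <<'E'
from h import *
s=env.state();print(s['time_s'],s['ee_pos'],s['force'],s['gripper_width'])
np.save('w13.npy',np.r_[s['ee_pos'],s['ee_rot']])
w=env.grab_frame('wrist')[:,:,::-1].copy();cv2.imwrite('pics/w13.png',w);crop(w,220,160,420,310,4,'w13c.png')
im=env.grab_frame('scene')[:,:,::-1].copy();cv2.imwrite('pics/s13f.png',im);crop(im,260,50,420,250,3,'s13.png')
E
```

```text
18.85 [548.39712312 117.9506092  196.40968142] [-0.47820982 -0.33306369 -0.99311392] 15.08646839308817
```

View pics/w13c.png

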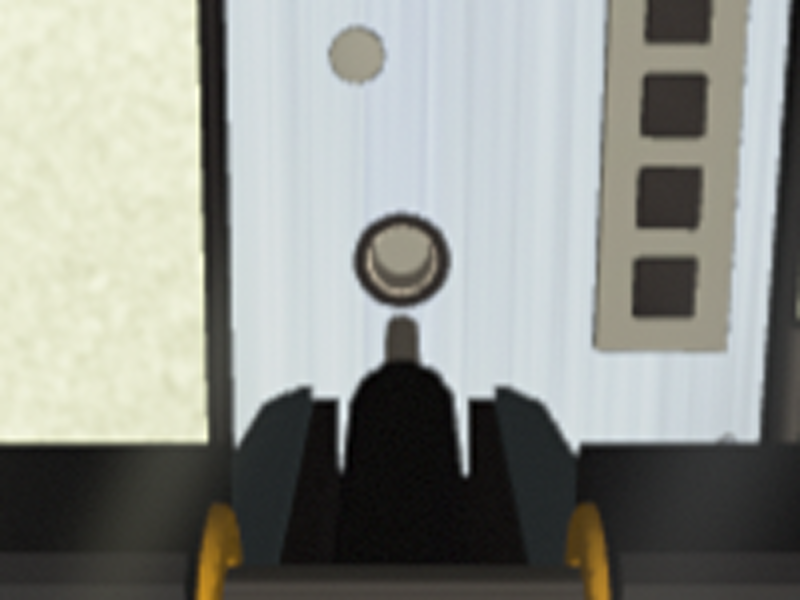

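View pics/s13.png

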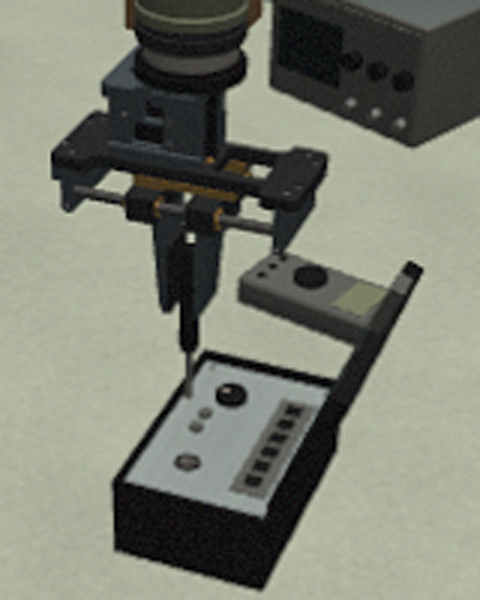

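```bash
python3 - <<'E'
from h import *
def cw(f):
    v=np.load(f);return v,cam('wrist',dict(ee_pos=v[:3],ee_rot=v[3:]))
c=lambda x,y:(x/4+220-.375,y/4+160-.375)
v12,C12=cw('w12.npy');v13,C13=cw('w13.npy')
h=onz([c(400.5,240)],50,C12)[0];a=onz([c(402,259)],70,C13)[0]
print('hole',h,'ee-hole',v12[:2]-h[:2]);print('ap',a)
print('target ee by hole ref',a[:2]+(np.array([559.44,-219.84])-h[:2]))
for v,C in((v12,C12),(v13,C13)):
  t=onz([c(401,325)],v[2]-61.9,C)[0];print('tip',t,'ee-tip',v[:2]-t[:2])
t=onz([c(401,325)],v13[2]-61.9,C13)[0];print('target ee by tip',a[:2]+v13[:2]-t[:2])
E
```

```text
hole [ 559.14300804 -217.91416441   50.        ] ee-hole [ 0.2879203  -1.91249106]
ap [548.40533901 119.46672272  70.        ]
target ee by hole ref [548.70233096 117.54088713]
tip [ 559.2532344  -217.26404109  135.15472012] ee-tip [ 0.17769394 -2.56261438]
tip [548.14539822 120.46182714 134.50968142] ee-tip [ 0.2517249  -2.51121794]
target ee by tip [548.6570639  116.95550478]
```

Emit:
play_rows(increments=[[0.3, -0.6, -15, 0, 1], [0, 0, -15, 0, 1], [0, 0, -14, 0, 1], [0, 0, -10, 0, 1], [0, 0, 0, 0, 1], [0, 0, 0, 0, 1]])

```text
time_s: 19.7
ee_pos: [549.4, 118.1, 143.3]
ee_rot: [179.9, 0.0, 102.8]
force: [0.2, -0.7, -0.1]
gripper_width: 15.3
```

```bash
python3 - <<'E'
from h import *
s=env.state();print(s['time_s'],s['ee_pos'],s['force'],s['gripper_width'])
w=env.grab_frame('wrist')[:,:,::-1].copy();cv2.imwrite('pics/w14.png',w);crop(w,260,190,380,280,6.5,'w14c.png')
im=env.grab_frame('scene')[:,:,::-1].copy();cv2.imwrite('pics/s14f.png',im);crop(im,280,150,380,250,6,'s14.png')
E
```

```text
19.7 [549.39336866 118.05776787 143.34367809] [ 0.15823526 -0.68124337 -0.08013444] 15.309394154507249
```

View pics/w14c.png

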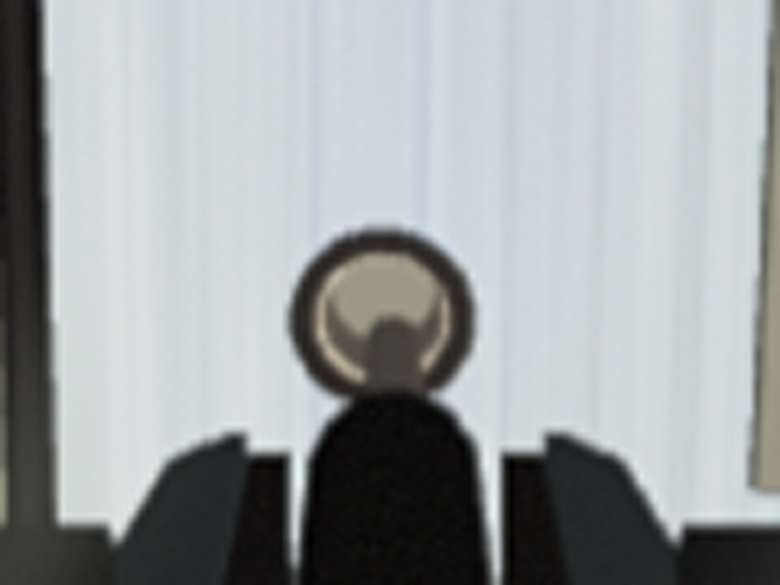

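View pics/s14.png

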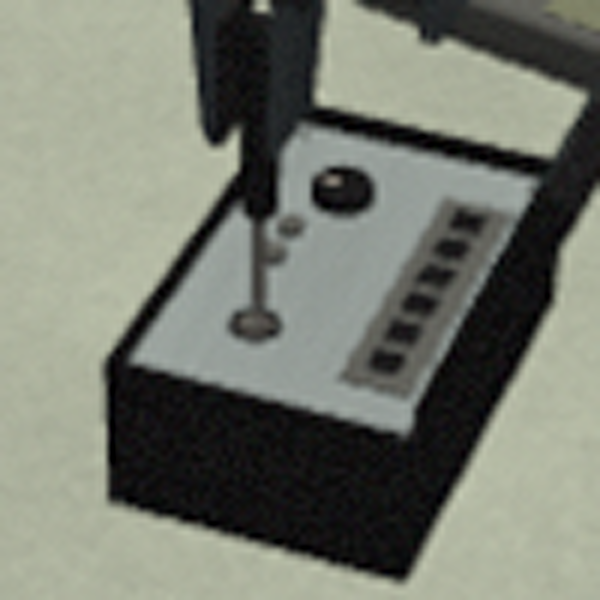

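```bash
python3 - <<'E'
from h import *
s=dict(ee_pos=np.array([549.39,118.06,143.34]),ee_rot=np.array([180,0,102.8]));C=cam('wrist',s)
c=lambda x,y:(x/6.5+260-.42,y/6.5+190-.42)
a=onz([c(383,316)],70,C)[0];t=onz([c(396,329),c(396,319)],81.4,C);print(a,t,a-t[0])
E
```

```text
[548.35851482 119.62245181  70.        ] [[549.53174307 121.20002006  81.4       ]
 [549.28059771 122.30500133  81.4       ]] [ -1.17322825  -1.57756825 -11.4       ]
```

Emit:
play_rows(increments=[[-1.5, -0.2, 0, 0, 1], [0, 0, -6, 0, 1], [0, 0, -6, 0, 1], [0, 0, -6, 0, 1], [0, 0, -4, 0, 1], [0, 0, 0, 0, 1], [0, 0, 0, 0, 1]])

```text
time_s: 20.68
ee_pos: [547.7, 117.8, 121.1]
ee_rot: [180.0, 0.0, 102.8]
force: [0.2, 0.4, 0.2]
gripper_width: 15.2
```

```bash
python3 - <<'E'
from h import *
s=env.state();print(s['time_s'],s['ee_pos'],s['force'],s['gripper_width'])
w=env.grab_frame('wrist')[:,:,::-1].copy();cv2.imwrite('pics/w15.png',w);crop(w,260,190,380,280,6.5,'w15c.png')
E
```

```text
20.675 [547.6797675  117.75918976 121.09792414] [0.15310407 0.37270442 0.17234585] 15.228620313336958
```

View pics/w15c.png

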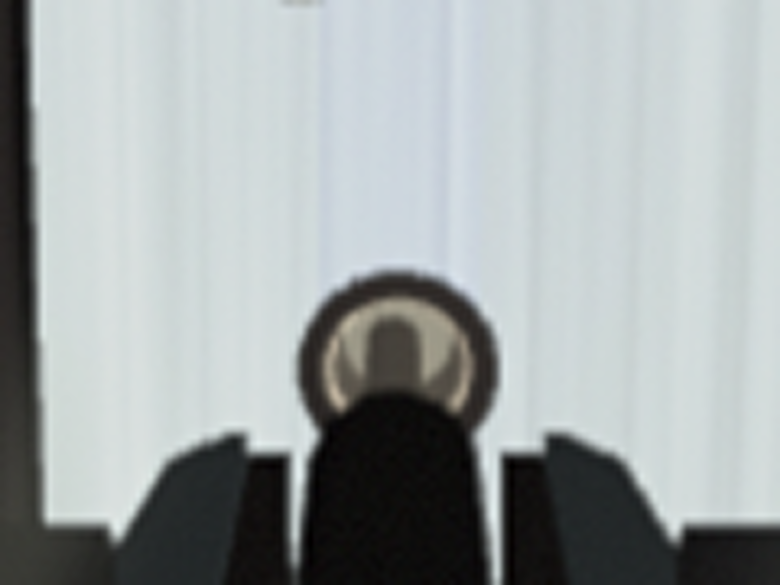

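The pin is inside the bore, centred and free of contact. Pressing in small steps now.

Emit:
play_rows(increments=[[0, 0, -2, 0, 1], [0, 0, -2, 0, 1], [0, 0, -1, 0, 1], [0, 0, 0, 0, 1], [0, 0, 0, 0, 1]])

```text
time_s: 21.35
ee_pos: [547.5, 117.8, 116.1]
ee_rot: [180.0, -0.0, 102.8]
force: [-0.2, -0.2, 1.7]
gripper_width: 14.8
```

Emit:
play_rows(increments=[[0, 0, -1, 0, 1], [0, 0, -1, 0, 1], [0, 0, 0, 0, 1], [0, 0, 0, 0, 1]])

```text
time_s: 21.85
ee_pos: [547.6, 117.7, 114.1]
ee_rot: [180.0, -0.0, 102.8]
force: [-1.2, 0.5, 2.2]
gripper_width: 15.2
```

Emit:
play_rows(increments=[[0, 0, -1, 0, 1], [0, 0, 0, 0, 1], [0, 0, 0, 0, 1]])

```text
time_s: 22.22
ee_pos: [547.6, 117.7, 113.1]
ee_rot: [180.0, 0.0, 102.8]
force: [0.4, -0.1, 2.8]
gripper_width: 15.4
```

Emit:
play_rows(increments=[[0, 0, -1, 0, 1], [0, 0, 0, 0, 1], [0, 0, 0, 0, 1]])

```text
time_s: 22.6
ee_pos: [547.6, 117.8, 112.1]
ee_rot: [180.0, 0.0, 102.8]
force: [0.1, -0.9, 2.8]
gripper_width: 15.3
```

Emit:
play_rows(increments=[[0, 0, -0.7, 0, 1], [0, 0, 0, 0, 1], [0, 0, 0, 0, 1]])

```text
time_s: 22.98
ee_pos: [547.6, 117.8, 111.6]
ee_rot: [180.0, 0.0, 102.8]
force: [-0.6, 0.7, 5.0]
gripper_width: 15.2
```

Emit:
play_rows(increments=[[0, 0, -0.5, 0, 1], [0, 0, 0, 0, 1], [0, 0, 0, 0, 1]])

```text
time_s: 23.35
ee_pos: [547.7, 117.8, 111.5]
ee_rot: [179.9, -0.0, 102.8]
force: [-1.1, -0.3, 6.8]
gripper_width: 15.4
```

Emit:
play_rows(increments=[[0, 0, -0.5, 0, 1], [0, 0, -0.4, 0, 1], [0, 0, 0, 0, 1], [0, 0, 0, 0, 1], [0, 0, 0, 0, 1]])

```text
time_s: 23.98
ee_pos: [547.8, 117.8, 111.3]
ee_rot: [179.9, 0.0, 102.8]
force: [-2.3, 0.4, 10.3]
gripper_width: 15.1
```

```bash
python3 - <<'E'
from h import *
for k in range(3):
  s=env.state();print(s['time_s'],s['ee_pos'].round(1),s['force'].round(1),s['gripper_width'])
  w=env.grab_frame('wrist')[:,:,::-1].copy()
crop(w,240,180,400,300,5,'w16c.png')
im=env.grab_frame('scene')[:,:,::-1].copy();crop(im,140,60,420,350,2,'s16.png')
t=env.grab_frame('top')[:,:,::-1].copy();cv2.imwrite('pics/t16.png',t)
E
```

```text
23.975 [547.8 117.8 111.3] [-2.3  0.4 10.3] 15.069773489563733
24.025 [547.8 117.8 111.3] [-3.2 -0.6 10.3] 15.606898947069768
24.075 [547.8 117.8 111.3] [-2.1 -1.  11.3] 15.359171525336487
```

View pics/s16.png

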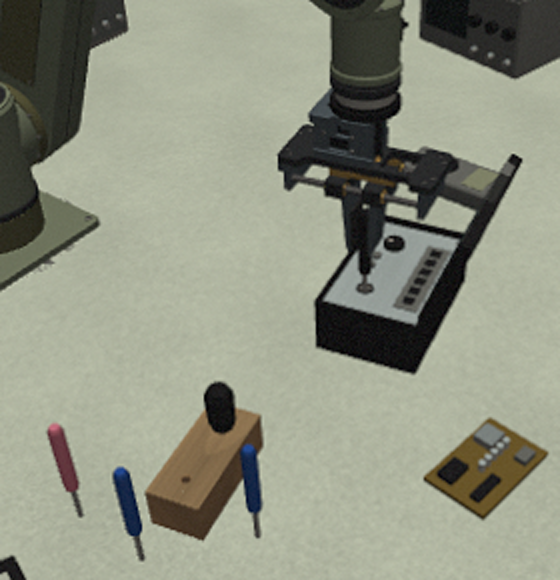

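View pics/w16c.png

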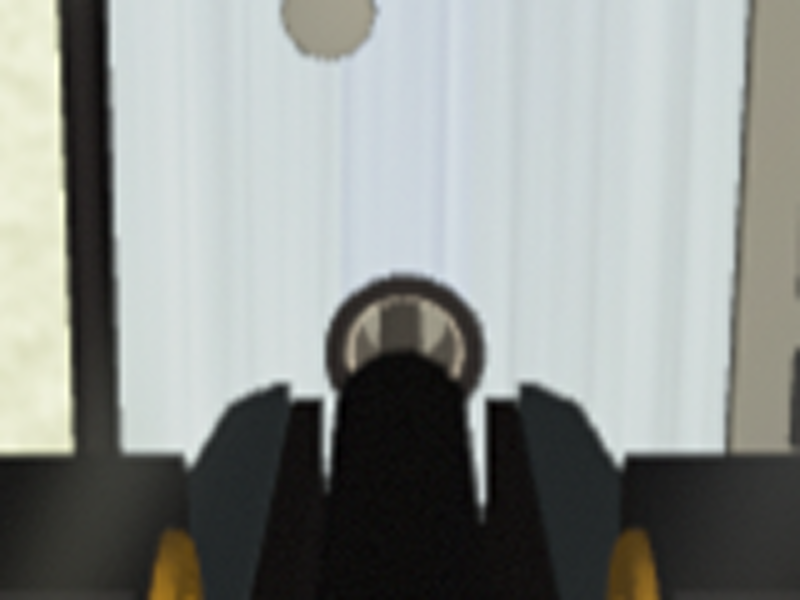

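View pics/t16.png

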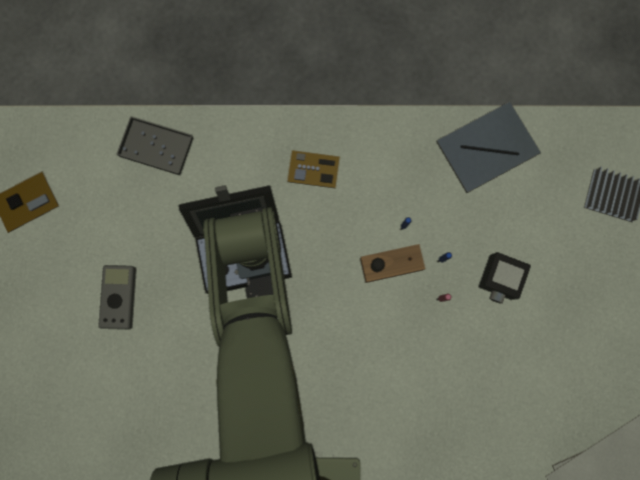

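```bash
python3 - <<'E'
from h import *
from fit import *
i=cv2.imread('pics/t16.png');crop(i,170,170,310,250,5.5,'t16c.png')
for q in(1.82,1.87,1.92,1.97):
  p=[561.9,169.3,.2225,q];print(q,((proj(inst(p,[lid(p,172,-12,6),lid(p,172,12,6),lid(p,130,-100,8),lid(p,130,100,8)]),T)-[170,170])*5.5).round().tolist())
E
```

```text
1.82 [[302.0, 119.0], [239.0, 133.0], [548.0, 113.0], [36.0, 225.0]]
1.87 [[299.0, 99.0], [236.0, 113.0], [545.0, 99.0], [35.0, 211.0]]
1.92 [[296.0, 80.0], [233.0, 94.0], [542.0, 85.0], [33.0, 197.0]]
1.97 [[293.0, 62.0], [231.0, 76.0], [540.0, 72.0], [32.0, 184.0]]
```

View pics/t16c.png

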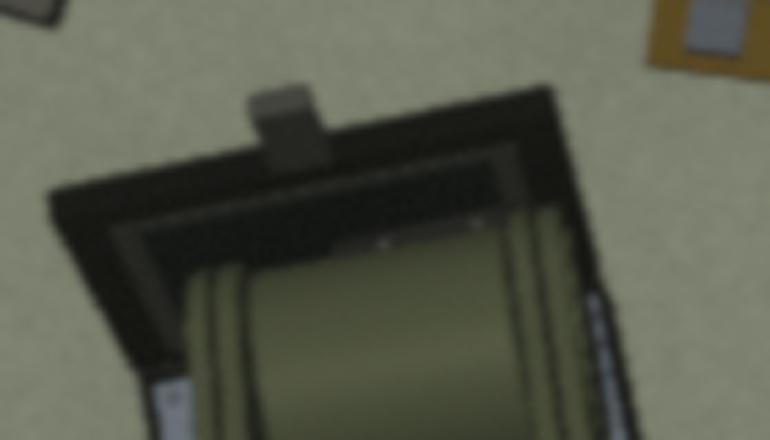

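The lid corners seen in the top view, (548,88) and (52,192), fit about 1.92 rad. Nothing else has moved, so I'm handing in.

```bash
python3 - <<'E'
from workcell import env
print(env.job_done()); s=env.state();print(s['time_s'],s['force'].round(1),s['ee_pos'].round(1))
E
```

```text
the job is handed in; nothing more can be done
None
the job is handed in; nothing more can be done
```

I raised the lid to about 110° and left it standing. Then I took the black stylus from the stand, put its pin through the aperture, and pressed the reset button to its stop. I handed in at about 24 s of the 64 s, still gripping the stylus and holding the button down.

**Lid:** in the top view its corners fit about 1.92 rad (110°), agreeing with the arc it was driven along.

**Button:** the force rose gently over about 5 mm of travel. It then climbed from 5 to about 10–11 N with only about 0.3 mm more movement, so I take it to be against its stop. The grip opening stayed at about 15 mm.

**Other things:** in the last scene and top views the screwdriver is still in the stand, and the meter, black box and board show no change from the start.

**What disagreed:**
- **Fingertips:** the pictures put them about 20–30 mm higher than the tool data say, so the first grasp closed above the tab on nothing. I went 41 mm lower and it held.
- **Scene camera:** it reads about 3 pixels off on the instrument case, so I placed the pin using the wrist camera.

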